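# Cure the tab joints of small sign shells with a UV pen and tray them

### The job

Take the UV pen out of its cup and cure the pink glue bead on every sign that is there, in the order they were glued (red, yellow, blue, white; some may be missing): for each, hold the pen still for a good four seconds with its nose about 3 cm from the middle of the bead, pointing straight at it, slanting in at about 35 degrees from upright from the bead's side of the tab. Then stand the pen back in its cup, nose down, and only after that carry the signs by their tabs into the blue tray, each lying flat on the tray's floor with its coloured back up. Do not tip a sign over, and leave the other things on the table where they are.

Things in the scene. Friction and masses are not known exactly. Their poses are not given: they have to be found in the camera images.
- uv_pen: UV pen: straight round stick 165 mm long, 80 g, black with violet cap and violet nose, standing nose down on its cup's floor. Origin: centre of the flat nose, where the light comes out; z runs from nose to cap, so it shines along -z. Nose 18 mm in diameter for 25 mm, the rest 24 mm. Always lit, no switch.
- cup: the pen's cup: fixed aluminium cup, 75 mm high, 52 mm outer and 44 mm inner diameter, inner floor 5 mm above the table. Origin: centre of its underside, z up. It can swap places with the marker cup.
- marker_cup: bystander: fixed white pot of coloured markers, 60 mm in diameter, the pot 75 mm high, markers up to 140 mm high. Origin: centre of the underside.
- tray: finished tray: fixed shallow blue tray, 290 mm (its x) by 250 mm (its y), walls 5 mm thick and 20 mm high, floor 5 mm thick. Origin: centre of its underside. Room for four signs, two by two.
- sign_red: red sign (may be absent): a plus-shaped (cross) shell with a red back, 88 mm along x, 98 mm along y; 40 mm high, 250 g, face down. On its back stands a steel tab to lift it by, centred: 10 mm thick (x), 50 mm wide (y), from z 40 to 85 mm. Origin: centre of the underside, z up. Pink glue bead at the tab's foot on its -x side, facing the robot's left (+y) within 20 degrees.
- bead_red (a point): middle of the red sign's pink glue bead (36 mm long along the sign's y), at x = -8 mm, z = 43 mm in the sign's frame; same axes as the sign.
- sign_yellow: yellow sign (may be absent): a round shell with a yellow back, 90 mm across; 40 mm high, 250 g, face down. On its back stands a steel tab to lift it by, centred: 10 mm thick (x), 50 mm wide (y), from z 40 to 85 mm. Origin: centre of the underside, z up. Pink glue bead at the tab's foot on its -x side, facing the robot's left (+y) within 20 degrees.
- bead_yellow (a point): middle of the yellow sign's pink glue bead (36 mm long along the sign's y), at x = -8 mm, z = 43 mm in the sign's frame; same axes as the sign.
- sign_blue: blue sign (may be absent): a rectangular shell with a blue back, 78 mm along x, 90 mm along y; 40 mm high, 250 g, face down. On its back stands a steel tab to lift it by, centred: 10 mm thick (x), 50 mm wide (y), from z 40 to 85 mm. Origin: centre of the underside, z up. Pink glue bead at the tab's foot on its -x side, facing the robot's left (+y) within 20 degrees.
- bead_blue (a point): middle of the blue sign's pink glue bead (36 mm long along the sign's y), at x = -8 mm, z = 43 mm in the sign's frame; same axes as the sign.
- sign_white: white sign (may be absent): a hexagonal shell with a white back, 80 mm along x, 92 mm along y; 40 mm high, 250 g, face down. On its back stands a steel tab to lift it by, centred: 10 mm thick (x), 50 mm wide (y), from z 40 to 85 mm. Origin: centre of the underside, z up. Pink glue bead at the tab's foot on its -x side, facing the robot's left (+y) within 20 degrees.
- bead_white (a point): middle of the white sign's pink glue bead (36 mm long along the sign's y), at x = -8 mm, z = 43 mm in the sign's frame; same axes as the sign.
- glue_bottle: bystander, loose: white bottle with a red cap, 40 mm in diameter, 130 mm high. Origin: centre of the underside.
- tape_roll: bystander, loose: brown cardboard ring, 84 mm in diameter, 30 mm high. Origin: centre of the underside.
- snips: bystander, loose: red-handled snips lying flat, about 120 mm long, 11 mm high. Origin: centre of the underside.
- screwdriver: bystander, loose: green-handled screwdriver lying flat. Origin: on its underside; it lies along its x, handle to -x.
- offcuts: bystander, loose: white acrylic strip stack, 50 by 160 by 15 mm. Origin: centre of the underside.
- cleaner: bystander, loose: blue cleaner bottle with a black cap, 60 mm in diameter, 170 mm high. Origin: centre of the underside.
There are look-alikes about, which are no part of the job. There is more than one size of the uv_pen; the one meant has the size given above.

How it is judged (in metres and radians):
On the way, in this order (a step that is already met when the one before it is completed fails the run):
1. the UV pen is drawn right out of its cup (nose above the rim) (height (world z) of uv_pen above 0.085 m), for 0.2 s.
2. pen shines 3 s on the red sign's bead: bead 8 to 55 mm ahead of the nose, within 11 mm of the pen's axis (pen x and y), pen 15 to 57 degrees off upright, nose 12 mm or more to the bead's side (x of bead_red in the frame of uv_pen between -0.011 and 0.011 m and y of bead_red in the frame of uv_pen between -0.011 and 0.011 m and z of bead_red in the frame of uv_pen between -0.055 and -0.008 m and angle between the z axis of uv_pen and the z axis of sign_red, either way round between 0.26 and 1 rad and x of uv_pen in the frame of sign_red below -0.012 m), for 3 s.
3. pen shines 3 s on the yellow sign's bead: bead 8 to 55 mm ahead of the nose, within 11 mm of the pen's axis (pen x and y), pen 15 to 57 degrees off upright, nose 12 mm or more to the bead's side (x of bead_yellow in the frame of uv_pen between -0.011 and 0.011 m and y of bead_yellow in the frame of uv_pen between -0.011 and 0.011 m and z of bead_yellow in the frame of uv_pen between -0.055 and -0.008 m and angle between the z axis of uv_pen and the z axis of sign_yellow, either way round between 0.26 and 1 rad and x of uv_pen in the frame of sign_yellow below -0.012 m), for 3 s.
4. pen shines 3 s on the blue sign's bead: bead 8 to 55 mm ahead of the nose, within 11 mm of the pen's axis (pen x and y), pen 15 to 57 degrees off upright, nose 12 mm or more to the bead's side (x of bead_blue in the frame of uv_pen between -0.011 and 0.011 m and y of bead_blue in the frame of uv_pen between -0.011 and 0.011 m and z of bead_blue in the frame of uv_pen between -0.055 and -0.008 m and angle between the z axis of uv_pen and the z axis of sign_blue, either way round between 0.26 and 1 rad and x of uv_pen in the frame of sign_blue below -0.012 m), for 3 s.
5. pen shines 3 s on the white sign's bead: bead 8 to 55 mm ahead of the nose, within 11 mm of the pen's axis (pen x and y), pen 15 to 57 degrees off upright, nose 12 mm or more to the bead's side (x of bead_white in the frame of uv_pen between -0.011 and 0.011 m and y of bead_white in the frame of uv_pen between -0.011 and 0.011 m and z of bead_white in the frame of uv_pen between -0.055 and -0.008 m and angle between the z axis of uv_pen and the z axis of sign_white, either way round between 0.26 and 1 rad and x of uv_pen in the frame of sign_white below -0.012 m), for 3 s.
6. the pen stands in its cup again, nose down on the cup's floor and let go, while no sign is on the tray yet (horizontal distance between uv_pen and cup below 0.022 m and height (world z) of uv_pen below 0.014 m and angle between uv_pen's own z axis and vertical below 0.35 rad and linear speed of uv_pen below 0.03 m/s and contact force between the fingers and uv_pen below 0.1 N and horizontal distance between each of sign_red, sign_yellow, sign_blue, sign_white and tray above 0.15 m), for 0.3 s.
At the end, for the whole second after the job is handed in: Every sign that is there lies at rest flat on the tray's floor, inside its walls, coloured back up (tilt under 4 degrees), and the pen stands in its cup, nose on the cup's floor (within 22 mm of the cup's middle, leaning less than 20 degrees); nothing is touched by the robot (horizontal distance between uv_pen and cup below 0.022 m and height (world z) of uv_pen below 0.014 m and angle between uv_pen's own z axis and vertical below 0.35 rad and linear speed of uv_pen below 0.03 m/s and x of sign_red in the frame of tray between -0.14 and 0.14 m and y of sign_red in the frame of tray between -0.12 and 0.12 m and height (world z) of sign_red between 0.002 and 0.0095 m and angle between each of sign_red, sign_yellow, sign_blue, sign_white's own z axis and vertical below 0.07 rad and linear speed of each of sign_red, sign_yellow, sign_blue, sign_white below 0.02 m/s and x of sign_yellow in the frame of tray between -0.14 and 0.14 m and y of sign_yellow in the frame of tray between -0.12 and 0.12 m and height (world z) of sign_yellow between 0.002 and 0.0095 m and x of sign_blue in the frame of tray between -0.14 and 0.14 m and y of sign_blue in the frame of tray between -0.12 and 0.12 m and height (world z) of sign_blue between 0.002 and 0.0095 m and x of sign_white in the frame of tray between -0.14 and 0.14 m and y of sign_white in the frame of tray between -0.12 and 0.12 m and height (world z) of sign_white between 0.002 and 0.0095 m).
It fails at once if a bystander is shifted by more than 50 mm (distance of any of glue_bottle, tape_roll, snips, screwdriver, offcuts, cleaner from where it was at the start of the episode above 0.05 m).
It fails at once if a sign is tipped by more than 40 degrees (angle between any of sign_red, sign_yellow, sign_blue, sign_white's own z axis and vertical above 0.7 rad).
Of sign_red, sign_yellow, sign_blue, sign_white only 3 to 4 are there at a start; the rules pass over those that are not, and their reading is None.
At some moment in a run one of sign_red, sign_yellow, sign_blue, sign_white may be knocked a few centimetres aside while the robot is not near it.
It also fails if it takes over 210 s, if anything falls off the work surface, if the arm or the gripper's body presses on something with over 40 N, if the wrist force passes 120 N, or if a joint passes its speed limit or range.

### The arm

A 6-joint arm with a two-finger parallel gripper is mounted at the origin on the work surface. World frame = base frame: x ahead of the robot, y to its left, z up, the work surface at z = 0. Lengths are in m, angles in degrees, forces in N, time in s.
With the tool pointing down it reaches from about 0.4 to 0.825 m from the base axis. Payload 7 kg.
Tool frame: the origin (TCP) lies on the centre line of the jaws, within the pads' length; the fingertips stand 22 mm ahead of it and the grasp point (between the pads) lies 3 mm ahead of it (ctrl.finger_overhang is the distance from the TCP to the fingertips, in m); z points along the fingers, y is the line along which they close (so a half turn about z gives the same grasp; the last joint's range is limited). The gripper opens to 88 mm and grips with 3 to 60 N. Pads are 19 mm wide; open, the fingers measure 130 mm over their backs; the gripper's body (78 mm by 193 mm) begins 47 mm behind the grasp point.
Start: joints at [-56.488, 20.546, 0.682, 0, -70.136, -16.507], TCP at [0.197, -0.645, 0.219] pointing down, gripper open.
Joint ranges: [-176.03, 176.03], [-82.01, 121.73], [-58.28, 71.71], [-173.87, 95.51], [-174.79, -0.11], [-173.66, 173.66]. Speed limits (degrees/s): [136.94, 136.94, 172.46, 180, 180, 180].

### API

Orientations are given as [roll, pitch, yaw] about the fixed x, y, z axes, in that order (R = Rz(yaw) Ry(pitch) Rx(roll)).
In Python, from plant import ctrl gives the robot as it stands. The module is installed in compiled form; this text tells all that it offers.
- The arm moves only by the shell command python3 -m creep 'ROWS'. ROWS is JSON, a list of rows, each an object with "grip": the closure, from 0 (fully open) to 1 (shut); "delta_pos": the shift along the tool's x, y, z scaled (see below), a list of three; "rotation": the turn, a rotation vector about the tool's x, y, z scaled (see below), a list of three. A call has 1 to 5 rows; each row is the pose to reach, as a shift and turn from the pose commanded when the call began, along the tool's axes at that moment; what a row does not reach only later rows make up. The controller multiplies each number of a shift by 10 cm and each number of a turn by pi/2 rad. A row lasts 1/10 s, in which the tool goes at most 50 mm and 8.59 degrees, less where a joint would pass 70% of its speed; a pose out of reach is approached as far as the arm can. A call with a number of a shift or a turn outside -1 to 1 is refused whole. A call with a gripper value outside its range is refused whole. The fingers move at their own pace and stop on an object; the grip force is fixed at half the most. Time passes only in rows, so rows that repeat a pose let the fingers close. It gives the time, the measured TCP pose, the force, the opening and the grip force at its end, in the units of the state.
- ctrl.get_obs(): the state, without advancing time (a new reading comes with each control period).
- ctrl.snapshot(name): name is "scene" or "top" or "wrist"; returns a dict with "color" (384x512x3 uint8, red, green, blue), "intrinsics" (3x3 intrinsics, pixels), "R" (3x3) and "t" (3): a world point X has camera coordinates R X + t. Camera axes: x right, y down, z forward; pixel columns grow to the right and rows downward; lengths in m; the calibration is good to about 2 mm. A picture is of the moment at which its call begins. There is no depth.
- ctrl.close_job(): hands the job in; it is judged then, once.
The state is a dict: "clock": time; "joint_pos": joint angles; "qvel": joint speeds; "tau": joint torques, N m; "tool_pos": TCP position; "orientation": TCP orientation; "force": force on the tool from outside, world axes, zero at the start; "moment": the same for the moment, N m; "opening": finger opening in m; "gripper_force": force on a finger pad.
Only numpy, scipy, OpenCV 4.12 (cv2) and the standard library are available. Lean on these libraries where they do the work, as an engineer would, in place of code of your own. Each camera call takes 0.05 s, during which the arm holds its last target. There are 200 camera calls.

## Working session

There is one attempt and no reset: what is moved stays moved. The work goes in short steps, Python scripts to look and compute and a shell command to move; the robot and the scene stay as the last step left them, time stands still between calls to the robot, and variables do not carry over. Pictures are saved under pics/ and viewed, at most 14 in all, crops included, and the job is handed in when it is done.

```bash
mkdir -p pics; cat > h.py <<'E'
import numpy as np,cv2
from plant import ctrl
from scipy.spatial.transform import Rotation as Ro
def snap(n,f):
    s=ctrl.snapshot(n); cv2.imwrite('pics/'+f,s['color'][:,:,::-1]); np.savez('pics/'+f[:-4]+'.npz',**{k:np.array(v) for k,v in s.items()}); return s
def load(f): return dict(np.load('pics/'+f+'.npz'))
def ray(s,uv,z):
    uv=np.atleast_2d(np.array(uv,float)); R=s['R'];c=-R.T@s['t']
    d=(R.T@np.linalg.inv(s['intrinsics'])@np.c_[uv,np.ones(len(uv))].T).T
    return c+d*((z-c[2])/d[:,2])[:,None]
def proj(s,X):
    p=(s['intrinsics']@(s['R']@np.atleast_2d(X).T+s['t'][:,None])).T; return p[:,:2]/p[:,2:]
E
python3 - <<'E'
from h import *
o=ctrl.get_obs(); print(o)
for n in ('scene','top','wrist'):
    s=snap(n,n+'0.png'); print(n,-s['R'].T@s['t'],s['R'][2])
a=cv2.imread('pics/scene0.png');b=cv2.imread('pics/top0.png')
cv2.imwrite('pics/t0.png',cv2.resize(b,(800,600)));cv2.imwrite('pics/s0.png',cv2.resize(a,(800,600)))
E
```

```text
{'clock': 0.0, 'joint_pos': array([-5.64909160e+01,  2.05921251e+01,  6.33991689e-01, -2.13568999e-02,
       -7.01363859e+01, -1.65067840e+01]), 'qvel': array([-0.00645498, -0.0039784 ,  0.01118094, -0.05754366,  0.02122493,
        0.07608143]), 'tau': array([ 1.10818610e-04, -5.82724214e+01,  2.93062305e+01,  6.99745148e+00,
        7.05741797e-03, -1.54878280e-04]), 'tool_pos': array([ 0.19720636, -0.64501908,  0.21811268]), 'orientation': array([ 1.79903671e+02, -7.60911191e-03, -1.63004967e+02]), 'force': array([-0.59733781,  0.14013497,  0.43201813]), 'moment': array([-0.03686364, -0.01460777,  0.00983335]), 'gripper_force': 0.0, 'opening': 0.0875656174404846}
scene [ 1.26367305 -0.35602699  0.79819258] [-0.68121099  0.23418546 -0.69362003]
top [ 0.41483496 -0.10374515  1.02866836] [ 0.16469862 -0.01409007 -0.98624329]
wrist [ 0.13119663 -0.66467915  0.38444808] [ 0.24286876  0.07562082 -0.96710716]
```

View pics/t0.png

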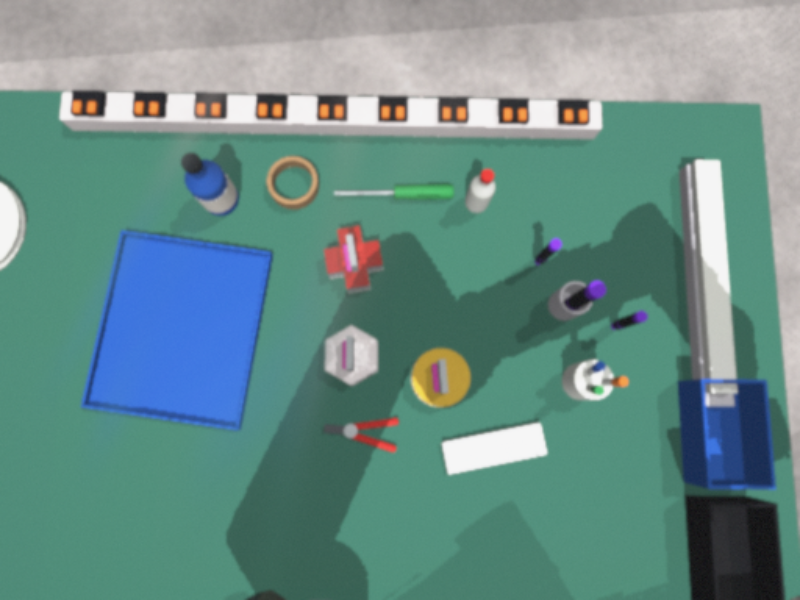

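View pics/s0.png

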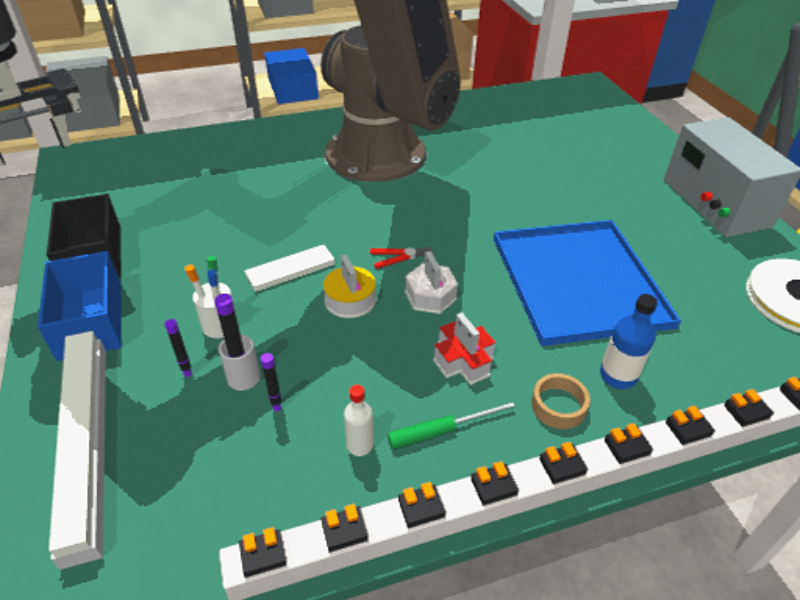

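Top view, pixels in the 800x600 picture: the red sign is at (353,258), yellow at (440,378), white at (350,355), and there is no blue sign. The beads lie on the left (+y) side of the tabs. The tray is at (180,330).

Things that could be taken for the pen:
- The violet-capped stick in the aluminium cup at (585,295).
- A smaller pen standing free at (548,250).
- A smaller pen standing free at (630,320).
- The marker pot at (590,380), which has only coloured markers.

I choose the one in the aluminium cup, because it is the largest and the only one in a cup. I'll check it in a crop.

```bash
cat > m.py <<'E'
from h import *
def comps(s,lo,hi,mn=8):
    hsv=cv2.cvtColor(s['color'],cv2.COLOR_RGB2HSV); m=cv2.inRange(hsv,np.array(lo),np.array(hi))
    n,l,st,c=cv2.connectedComponentsWithStats(m)
    return [(st[i,4],c[i],l==i) for i in range(1,n) if st[i,4]>=mn]
def tri(s1,p1,s2,p2):
    P=[]
    q=[]
    for s,p in ((s1,p1),(s2,p2)):
        c=-s['R'].T@s['t'];d=s['R'].T@np.linalg.inv(s['intrinsics'])@np.r_[p,1];P.append(c);q.append(d/np.linalg.norm(d))
    A=np.c_[q[0],-q[1]];ab=np.linalg.lstsq(A,P[1]-P[0],rcond=None)[0]
    a=P[0]+ab[0]*q[0];b=P[1]+ab[1]*q[1];return (a+b)/2,np.linalg.norm(a-b)
E
python3 - <<'E'
from m import *
np.set_printoptions(precision=4,suppress=True)
T=load('top0');S=load('scene0')
V={k:comps(s,(125,90,40),(140,255,255),6) for k,s in (('T',T),('S',S))}
for k in V:
    for a,c,_ in V[k]: print(k,'violet',a,c)
for k,s in (('T',T),('S',S)):
    for a,c,m in comps(s,(145,40,90),(172,255,255),10):
        pts=np.argwhere(m)[:,::-1]; P=ray(s,pts,0.043)[:,:2]; r=cv2.minAreaRect(P.astype(np.float32)*1000)
        print(k,'pink',a,c,P.mean(0),r)
for nm,lo,hi in (('yellow',(20,120,90),(32,255,255)),('red',(0,150,60),(6,255,255)),('blue',(105,150,60),(118,255,255))):
    for a,c,m in comps(T,lo,hi,150):
        z={'blue':0.02}.get(nm,0.04); cs,_=cv2.findContours(m.astype(np.uint8),0,1); P=ray(T,cs[0][:,0],z)[:,:2]; r=cv2.minAreaRect(P.astype(np.float32)*1000)
        print(nm,a,c,r)
a=S['color'][180:300,90:210,::-1];b=T['color'][130:280,320:450,::-1]
cv2.imwrite('pics/c1.png',np.hstack([cv2.resize(a,(400,400),interpolation=3),cv2.resize(b,(400,400),interpolation=3)]))
E
```

```text
T violet 54 [354.4815 156.7778]
T violet 10 [344.6 166.4]
T violet 134 [380.1866 185.5522]
T violet 10 [364.  194.8]
T violet 50 [408.68 202.62]
T violet 16 [394.375 207.75 ]
S violet 142 [142.993  194.5282]
S violet 65 [109.5077 208.6462]
S violet 6 [154.3333 225.8333]
S violet 75 [170.92   230.7067]
S violet 10 [117.3 231.2]
S violet 20 [119.6 238.2]
S violet 11 [175.3636 253.3636]
S violet 19 [176.7895 260.2632]
T pink 72 [221.6389 164.6944] [ 0.6477 -0.0279] ((648.0189819335938, -27.830196380615234), (44.86431884765625, 10.27877140045166), 12.400345802307129)
T pink 54 [220.0185 226.8333] [ 0.4922 -0.0279] ((491.813232421875, -27.84332275390625), (43.89698791503906, 4.888911724090576), 1.4624736309051514)
T pink 70 [278.7714 241.4286] [ 0.4584 -0.1715] ((458.30084228515625, -171.9346466064453), (41.06454086303711, 9.721309661865234), 0.6365615129470825)
S pink 11 [281.8182 181.2727] [ 0.5101 -0.0294] ((509.2372131347656, -28.581905364990234), (5.47800874710083, 16.328521728515625), 69.69828796386719)
S pink 12 [228.6667 183.    ] [ 0.4745 -0.1702] ((472.7648010253906, -168.77352905273438), (5.419134140014648, 20.05127716064453), 75.06864166259766)
yellow 849 [282.3039 241.1249] ((459.98370361328125, -179.6444091796875), (87.32778930664062, 88.06411743164062), 0.4580814242362976)
red 183 [233.7322 159.6885] ((667.5869140625, -59.77421569824219), (65.16607666015625, 33.9654541015625), 10.487844467163086)
blue 405 [131.5136 115.6938] ((780.0781860351562, 211.99227905273438), (60.09640121459961, 60.027427673339844), 37.05405044555664)
blue 11673 [113.7934 211.1037] ((534.7440185546875, 239.93145751953125), (252.35165405273438, 290.90576171875), 82.27784729003906)
blue 3556 [465.1544 280.3223] ((377.3958435058594, -632.407470703125), (167.32763671875, 143.6295166015625), 0.3435908555984497)
```

View pics/c1.png

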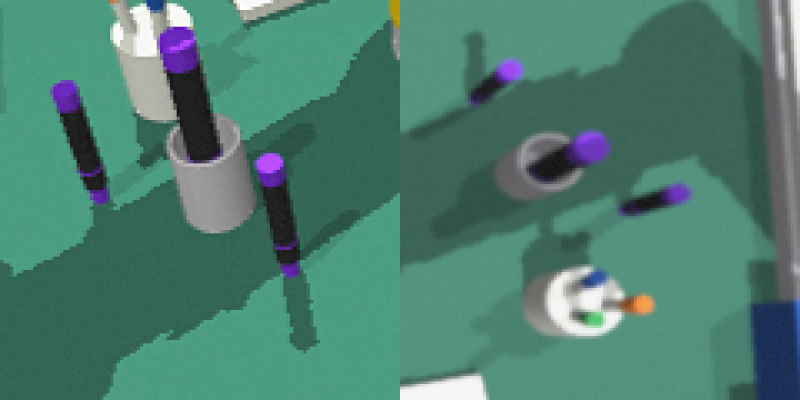

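The crop confirms it: the large pen stands in the aluminium cup, and the two smaller pens stand free on the table on either side of it. Next I'll triangulate the pen cap, the cup and the signs.

```bash
python3 - <<'E'
from m import *
np.set_printoptions(precision=4,suppress=True)
T=load('top0');S=load('scene0')
for p,q in (((380.2,185.6),(143,194.5)),((354.5,156.8),(170.9,230.7)),((408.7,202.6),(109.5,208.6))): print('cap',tri(T,p,S,q))
print('rim',ray(T,(369.4,191.1),.075), 'rim S', ray(S,(90+210*.3,180+143*.3),.075))
w=load('wrist0')['color']; 
o=ctrl.get_obs(); 
R=Ro.from_euler('xyz',o['orientation'],degrees=True); W=load('wrist0')
C=-W['R'].T@W['t']; print('cam in tool',R.inv().apply(C-o['tool_pos']),R.inv().as_matrix()@W['R'].T, W['intrinsics'])
print(R.as_matrix())
E
```

```text
cap (array([ 0.5778, -0.3885,  0.1593]), np.float64(0.0031885516819586154))
cap (array([ 0.6555, -0.3464,  0.1089]), np.float64(0.0023827537952507984))
cap (array([ 0.5481, -0.4699,  0.1089]), np.float64(0.003363402992158729))
rim [[ 0.58   -0.3877  0.075 ]] rim S [[ 0.589  -0.3832  0.075 ]]
cam in tool [ 0.0689  0.0008 -0.1661] [[-0.0008 -0.9671 -0.2545]
 [ 1.     -0.0009  0.0001]
 [-0.0003 -0.2545  0.9671]] [[310.6761   0.     252.9035]
 [  0.     310.6761 193.3795]
 [  0.       0.       1.    ]]
[[-0.9563 -0.2924 -0.0005]
 [-0.2924  0.9563  0.0012]
 [ 0.0001  0.0013 -1.    ]]
```

```bash
cat > plan.py <<'E'
from h import *
np.set_printoptions(precision=4,suppress=True)
def down(yaw): return Ro.from_euler('xyz',[180,0,yaw],degrees=True)
def plan(wps,start=None,maxd=0.1,maxr=40):
    """wps: list of (pos, Rotation); prints full-step tool-frame shifts/turns per call, in move units"""
    o=ctrl.get_obs()
    p,R=(o['tool_pos'],Ro.from_euler('xyz',o['orientation'],degrees=True)) if start is None else start
    for P,Q in wps:
        P=np.array(P)
        for _ in range(12):
            d=R.inv().apply(P-p); r=(R.inv()*Q).as_rotvec()
            n=max(1,int(np.ceil(np.abs(d).max()/maxd-1e-3)),int(np.ceil(np.degrees(np.linalg.norm(r))/maxr-1e-3)))
            dd=np.round(d/n/0.1,3); rr=np.round(r/n/(np.pi/2),3)
            print('d',dd.tolist(),'r',rr.tolist(), 'deg %.0f'%np.degrees(np.linalg.norm(rr)*np.pi/2))
            p=p+R.apply(dd*0.1); R=R*Ro.from_rotvec(rr*np.pi/2)
            if n==1: break
        print('-> ',p,R.as_euler('xyz',degrees=True))
    return p,R
E
python3 - <<'E'
from plan import *
o=ctrl.get_obs();R=Ro.from_euler('xyz',o['orientation'],degrees=True)
plan([(o['tool_pos']+[0,0,.04],R),([.578,-.388,.26],down(-130))])
E
```

```text
d [0.0, 0.001, -0.4] r [0.0, 0.0, 0.0] deg 0
->  [ 0.1973 -0.6451  0.2584] [ 179.928    -0.007  -163.0012]
d [-0.879, 0.269, -0.003] r [0.0, 0.0, -0.073] deg 7
d [-0.903, 0.167, -0.003] r [0.0, 0.0, -0.073] deg 7
d [-0.917, 0.062, -0.003] r [0.0, 0.0, -0.074] deg 7
d [-0.918, -0.044, -0.003] r [0.0, 0.0, -0.073] deg 7
d [-0.906, -0.149, -0.003] r [0.001, 0.0, -0.074] deg 7
->  [ 0.578 -0.388  0.26 ] [-179.9744    0.0281 -129.9712]
```

```bash
python3 -m creep '[{"grip":0,"delta_pos":[0,0,-0.2],"rotation":[0,0,0]},{"grip":0,"delta_pos":[0,0,-0.4],"rotation":[0,0,0]}]'
python3 -m creep '[{"grip":0,"delta_pos":[-0.3,0.09,0],"rotation":[0,0,-0.03]},{"grip":0,"delta_pos":[-0.6,0.18,0],"rotation":[0,0,-0.05]},{"grip":0,"delta_pos":[-0.879,0.269,0],"rotation":[0,0,-0.073]}]'
python3 -m creep '[{"grip":0,"delta_pos":[-0.3,0.06,0],"rotation":[0,0,-0.03]},{"grip":0,"delta_pos":[-0.6,0.12,0],"rotation":[0,0,-0.05]},{"grip":0,"delta_pos":[-0.903,0.167,0],"rotation":[0,0,-0.073]}]'
python3 -m creep '[{"grip":0,"delta_pos":[-0.3,0.02,0],"rotation":[0,0,-0.03]},{"grip":0,"delta_pos":[-0.6,0.04,0],"rotation":[0,0,-0.05]},{"grip":0,"delta_pos":[-0.917,0.062,0],"rotation":[0,0,-0.073]}]'
python3 -m creep '[{"grip":0,"delta_pos":[-0.3,-0.01,0],"rotation":[0,0,-0.03]},{"grip":0,"delta_pos":[-0.6,-0.03,0],"rotation":[0,0,-0.05]},{"grip":0,"delta_pos":[-0.918,-0.044,0],"rotation":[0,0,-0.073]}]'
python3 -m creep '[{"grip":0,"delta_pos":[-0.3,-0.05,0],"rotation":[0,0,-0.03]},{"grip":0,"delta_pos":[-0.6,-0.1,0],"rotation":[0,0,-0.05]},{"grip":0,"delta_pos":[-0.906,-0.149,0],"rotation":[0,0,-0.074]},{"grip":0,"delta_pos":[-0.906,-0.149,0],"rotation":[0,0,-0.074]}]'
python3 - <<'E'
from m import *
from plan import *
o=ctrl.get_obs();print(o['tool_pos'],o['orientation'],o['joint_pos'],o['clock'])
W=snap('wrist','w1.png')
for a,c,m in comps(W,(125,90,40),(140,255,255),20):
    print('violet',a,c,ray(W,c,.168))
E
```

```text
clock: 0.35
tool_pos: [0.1971, -0.645, 0.2584]
orientation: [179.9, -0.0, -163.0]
force: [-0.5, -0.4, 0.0]
opening: 0.0874
gripper_force: 0.0
clock: 0.65
tool_pos: [0.2742, -0.5933, 0.2588]
orientation: [180.0, 0.0, -156.4]
force: [0.1, -0.1, -1.1]
opening: 0.088
gripper_force: 0.0
clock: 0.95
tool_pos: [0.3504, -0.5416, 0.2589]
orientation: [180.0, -0.0, -149.8]
force: [-0.6, -0.4, -0.1]
opening: 0.0878
gripper_force: 0.0
clock: 1.25
tool_pos: [0.4266, -0.4903, 0.2588]
orientation: [180.0, -0.0, -143.2]
force: [-0.7, 0.2, 0.3]
opening: 0.0878
gripper_force: 0.0
clock: 1.55
tool_pos: [0.5028, -0.439, 0.2588]
orientation: [180.0, -0.0, -136.6]
force: [0.9, -0.3, 0.1]
opening: 0.0874
gripper_force: 0.0
clock: 1.95
tool_pos: [0.5807, -0.3863, 0.2578]
orientation: [179.9, 0.0, -129.8]
force: [-0.8, -0.4, 0.2]
opening: 0.0873
gripper_force: 0.0
[ 0.5807 -0.3863  0.2578] [ 179.931     0.0026 -129.8242] [-17.6849  21.6396   7.3321  -0.0293 -75.7554 -22.1321] 1.95
violet 299 [222.107   93.5318] [[ 0.5458 -0.4641  0.168 ]]
violet 55 [251.4364 160.5091] [[ 0.5621 -0.4087  0.168 ]]
violet 746 [252.6434 188.4732] [[ 0.5767 -0.3898  0.168 ]]
violet 20 [230.3  215.65] [[ 0.6071 -0.3836  0.168 ]]
violet 26 [229.3077 221.6154] [[ 0.6114 -0.38    0.168 ]]
violet 84 [223.119  244.4881] [[ 0.6298 -0.3672  0.168 ]]
```

View pics/w1.png

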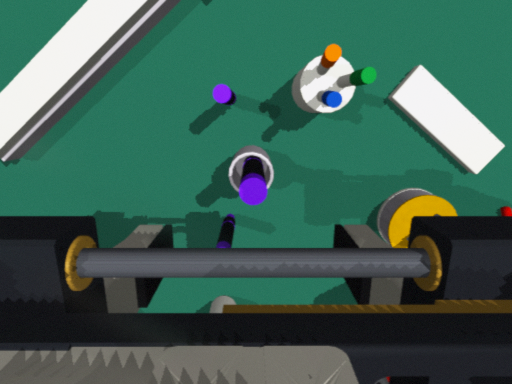

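Wrist view: the pen cap is at (252,188) with the cup rim around it at (251,174). The small pens are at (222,94) and near (225,235). The pen looks upright and is off to the camera side of the jaws.

```bash
python3 - <<'E'
from m import *
from plan import *
W=load('w1')
print(ray(W,[251.4,160.5],.03),ray(W,[251,174],.075),ray(W,[253,190],.170))
o=ctrl.get_obs()
Q=down(-130)
plan([([.577,-.389,.20],Q),([.577,-.389,.133],Q)])
E
```

```text
[[ 0.5761 -0.3928  0.03  ]] [[ 0.5818 -0.3864  0.075 ]] [[ 0.577  -0.3889  0.17  ]]
d [0.029, 0.006, 0.58] r [0.001, -0.0, 0.001] deg 0
->  [ 0.577 -0.389  0.2  ] [-179.9911   -0.0173 -130.0155]
d [-0.0, 0.0, 0.67] r [-0.0, -0.0, -0.0] deg 0
->  [ 0.577 -0.389  0.133] [-179.9911   -0.0173 -130.0155]
```

```bash
python3 -m creep '[{"grip":0,"delta_pos":[0.03,0.006,0.3],"rotation":[0,0,0]},{"grip":0,"delta_pos":[0.03,0.006,0.58],"rotation":[0,0,0]}]'
python3 -m creep '[{"grip":0,"delta_pos":[0,0,0.2],"rotation":[0,0,0]},{"grip":0,"delta_pos":[0,0,0.4],"rotation":[0,0,0]},{"grip":0,"delta_pos":[0,0,0.67],"rotation":[0,0,0]},{"grip":0,"delta_pos":[0,0,0.67],"rotation":[0,0,0]}]'
for i in 1 2 ; do python3 -m creep '[{"grip":1,"delta_pos":[0,0,0],"rotation":[0,0,0]},{"grip":1,"delta_pos":[0,0,0],"rotation":[0,0,0]},{"grip":1,"delta_pos":[0,0,0],"rotation":[0,0,0]},{"grip":1,"delta_pos":[0,0,0],"rotation":[0,0,0]},{"grip":1,"delta_pos":[0,0,0],"rotation":[0,0,0]}]'; done
```

```text
clock: 2.2
tool_pos: [0.5754, -0.391, 0.201]
orientation: [-179.9, 0.0, -130.1]
force: [-0.2, -0.3, -0.4]
opening: 0.0878
gripper_force: 0.0
clock: 2.6
tool_pos: [0.5728, -0.3898, 0.1299]
orientation: [179.6, -0.1, -130.2]
force: [-0.2, 0.6, -0.7]
opening: 0.0874
gripper_force: 0.0
clock: 3.1
tool_pos: [0.5761, -0.3905, 0.1348]
orientation: [-179.9, 0.0, -130.1]
force: [0.1, 0.1, 0.8]
opening: 0.0531
gripper_force: 0.0
clock: 3.6
tool_pos: [0.5758, -0.3905, 0.134]
orientation: [180.0, -0.0, -130.1]
force: [0.2, 0.3, -0.4]
opening: 0.0235
gripper_force: 30.0
```

```bash
for i in 1 2; do python3 -m creep '[{"grip":1,"delta_pos":[0,0,-0.2],"rotation":[0,0,0]},{"grip":1,"delta_pos":[0,0,-0.4],"rotation":[0,0,0]},{"grip":1,"delta_pos":[0,0,-0.6],"rotation":[0,0,0]},{"grip":1,"delta_pos":[0,0,-0.8],"rotation":[0,0,0]},{"grip":1,"delta_pos":[0,0,-0.8],"rotation":[0,0,0]}]'; done
python3 - <<'E'
from m import *
from plan import *
o=ctrl.get_obs();print(o['tool_pos'],o['orientation'],o['opening'])
Im=[]
for n in ('wrist','top','scene'):
    s=snap(n,n+'2.png'); Im.append(s)
    for a,c,m in comps(s,(125,90,40),(140,255,255),6): print(n,'violet',a,c)
    R=Ro.from_euler('xyz',o['orientation'],degrees=True)
    print(n,'expected nose,grasp,cap',proj(s,[R.apply([0,0,l])+o['tool_pos'] for l in (.126,.003,-.038)]).tolist())
w=Im[0]['color'][:,100:400,::-1]; sc=Im[2]['color'][60:260,60:260,::-1]
cv2.imwrite('pics/c2.png',np.hstack([w,cv2.resize(sc,(384,384),interpolation=3)]))
E
```

```text
clock: 4.1
tool_pos: [0.5771, -0.3913, 0.2174]
orientation: [-179.7, 0.1, -130.0]
force: [-0.4, 0.4, -0.4]
opening: 0.0236
gripper_force: 30.0
clock: 4.6
tool_pos: [0.5767, -0.3911, 0.2965]
orientation: [-179.8, 0.0, -130.0]
force: [0.2, 0.1, -1.3]
opening: 0.0229
gripper_force: 30.0
[ 0.5767 -0.3911  0.2965] [-179.7802    0.0398 -130.0493] 0.022872194412498558
wrist violet 234 [226.3675 101.5897]
wrist violet 47 [253.0213 180.4043]
wrist violet 105 [253.0571 190.4286]
wrist violet 15 [233.5333 211.2667]
wrist violet 21 [230.7619 216.0476]
wrist violet 578 [252.8633 240.3806]
wrist violet 624 [253.1122 283.5641]
wrist expected nose,grasp,cap [[251.88348624991468, 184.78043685427622], [251.29677624644438, 232.876751968633], [250.88192970404953, 266.88433648073453]]
top expected nose,grasp,cap [[383.8759859965158, 185.1316816498987], [405.1367889619484, 173.44599783370407], [413.82708567587207, 168.66950562722738]]
scene violet 132 [130.9242 135.447 ]
scene violet 34 [138.7647 178.2059]
scene violet 63 [142.2857 191.2222]
scene violet 67 [109.4179 208.5522]
scene violet 69 [170.8406 230.7826]
scene violet 10 [117.3 231.2]
scene violet 20 [119.6 238.2]
scene violet 11 [175.8182 253.2727]
scene violet 18 [176.9444 260.2778]
scene expected nose,grasp,cap [[141.50425745014095, 191.03492346530464], [130.3937959828607, 146.53313224758406], [126.15341366791753, 129.54872444250444]]
```

View pics/c2.png

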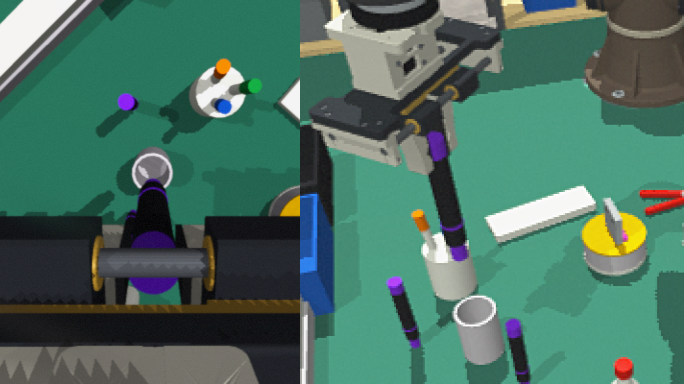

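The pen is held straight in the jaws, clear of the cup. In the crop its nose is at (460,252). I'll check the nose distance and plan the cures from the bead positions.

```bash
python3 - <<'E'
from m import *
from plan import *
S=load('scene2');W=load('wrist2');T=load('top2')
o=ctrl.get_obs();R=Ro.from_euler('xyz',o['orientation'],degrees=True);p=o['tool_pos']
for s,c0 in ((S,(142.3,191.2)),(W,(253.06,190.4))):
    for a,c,m in comps(s,(125,90,40),(140,255,255),6):
        if np.hypot(*(c-c0))<2:
            pts=np.argwhere(m)[:,::-1]; L=np.array([.05,.10,.11,.12,.13,.14]); q=proj(s,[R.apply([0,0,l])+p for l in L]); d=(q[-1]-q[0]);d/=np.linalg.norm(d)
            t=(pts-q[0])@d; n=(pts-q[0])@np.array([-d[1],d[0]]); print('t range',t.min(),t.max(),'perp',n.mean(),'model t',(q-q[0])@d)
# beads: intersect pixel extents
for k,s in (('T',T),('S',S)):
    for a,c,m in comps(s,(145,40,90),(172,255,255),10): print(k,a,c,ray(s,c,.043))
# tab tops: grey bright
cv2.imwrite('pics/c3.png',cv2.resize(T['color'][135:265,190:320,::-1],(600,600),interpolation=3))
E
```

```text
t range 22.33860114364113 30.596357119492946 perp 0.010542276181060746 model t [ 0.     18.0975 21.547  24.943  28.2867 31.5792]
t range 7.96989543193113 20.907182327427915 perp -1.1852028136917607 model t [ 0.     16.5791 19.2279 21.7049 24.0262 26.2061]
T 65 [221.4615 164.7538] [[ 0.6475 -0.0275  0.043 ]]
T 45 [219.9333 225.8667] [[ 0.4945 -0.0276  0.043 ]]
S 10 [281.6 181.3] [[ 0.51  -0.03   0.043]]
S 13 [228.5385 182.8462] [[ 0.4738 -0.1704  0.043 ]]
```

View pics/c3.png

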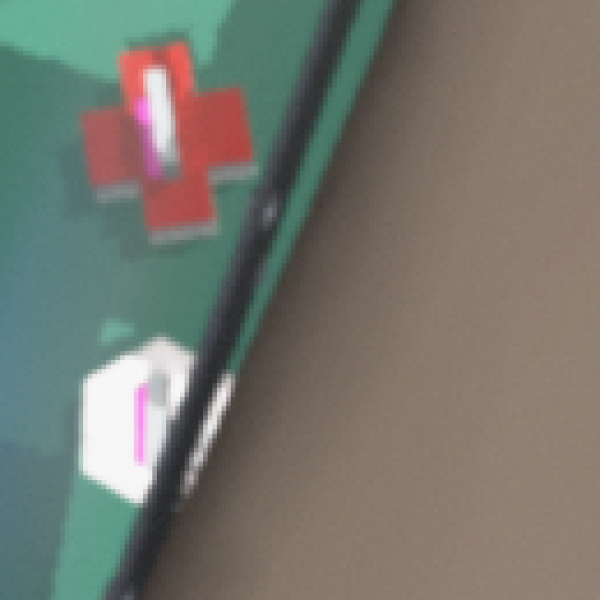

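```bash
cat > beads.py <<'E'
from m import *
from plan import *
def bead_pose(s,near,tol=.05):
    for a,c,m in comps(s,(145,40,90),(172,255,255),8):
        P=ray(s,np.argwhere(m)[:,::-1],.043)[:,:2]; b=P.mean(0)
        if np.hypot(*(b-near))<tol:
            w,v=np.linalg.eigh(np.cov((P-b).T)); y=v[:,1]*np.sign(v[0,1]); return b,np.degrees(np.arctan2(y[1],y[0])),a
def cure(b,ang,yaw=-130,tilt=35,lift=0.0,nose=.129,gap=.03):
    a=np.radians(ang-90); x=np.array([np.cos(a),np.sin(a),0]) # sign +x
    ax=np.cross([0,0,-1],x); Q=Ro.from_rotvec(ax*np.radians(tilt))*down(yaw)
    d=Q.apply([0,0,1]); return np.r_[b,.043]-(nose+gap)*d+[0,0,lift],Q
E
python3 - <<'E'
from beads import *
T0=load('top0')
for n in ((.648,-.028),(.458,-.172),(.492,-.028)): print(n,bead_pose(T0,n))
b,a,_=bead_pose(T0,(.648,-.028))
P,Q=cure(b,a); print(P,Q.apply([0,0,1]))
plan([cure(b,a,lift=.1),(P,Q)])
E
```

```text
(0.648, -0.028) (array([ 0.6477, -0.0279]), np.float64(11.23701586127319), np.int32(72))
(0.458, -0.172) (array([ 0.4584, -0.1715]), np.float64(4.848058181933615), np.int32(70))
(0.492, -0.028) (array([ 0.4922, -0.0279]), np.float64(1.149636252637346), np.int32(54))
[0.6299 0.0615 0.1732] [ 0.1118 -0.5626 -0.8192]
d [-0.952, 0.622, 0.049] r [0.076, 0.061, -0.0] deg 9
d [-0.948, 0.619, -0.116] r [0.076, 0.061, -0.0] deg 9
d [-0.93, 0.595, -0.279] r [0.076, 0.061, -0.0] deg 9
d [-0.895, 0.552, -0.435] r [0.077, 0.06, -0.0] deg 9
->  [0.6299 0.0616 0.2733] [-151.3286  -21.0123 -135.4376]
d [-0.359, 0.448, 0.819] r [-0.0, 0.0, -0.0] deg 0
->  [0.6299 0.0616 0.1733] [-151.3286  -21.0123 -135.4376]
```

```bash
python3 -m creep '[{"grip":1,"delta_pos":[-0.24,0.16,0.01],"rotation":[0.019,0.015,0]},{"grip":1,"delta_pos":[-0.48,0.31,0.02],"rotation":[0.038,0.03,0]},{"grip":1,"delta_pos":[-0.71,0.47,0.04],"rotation":[0.057,0.045,0]},{"grip":1,"delta_pos":[-0.952,0.622,0.049],"rotation":[0.076,0.061,0]}]'
python3 -m creep '[{"grip":1,"delta_pos":[-0.24,0.16,-0.03],"rotation":[0.019,0.015,0]},{"grip":1,"delta_pos":[-0.48,0.31,-0.06],"rotation":[0.038,0.03,0]},{"grip":1,"delta_pos":[-0.71,0.47,-0.09],"rotation":[0.057,0.045,0]},{"grip":1,"delta_pos":[-0.948,0.619,-0.116],"rotation":[0.076,0.061,0]}]'
python3 -m creep '[{"grip":1,"delta_pos":[-0.23,0.15,-0.07],"rotation":[0.019,0.015,0]},{"grip":1,"delta_pos":[-0.46,0.3,-0.14],"rotation":[0.038,0.03,0]},{"grip":1,"delta_pos":[-0.7,0.45,-0.21],"rotation":[0.057,0.045,0]},{"grip":1,"delta_pos":[-0.93,0.595,-0.279],"rotation":[0.076,0.061,0]}]'
python3 -m creep '[{"grip":1,"delta_pos":[-0.3,0.18,-0.14],"rotation":[0.025,0.02,0]},{"grip":1,"delta_pos":[-0.6,0.36,-0.29],"rotation":[0.05,0.04,0]},{"grip":1,"delta_pos":[-0.895,0.552,-0.435],"rotation":[0.077,0.06,0]},{"grip":1,"delta_pos":[-0.895,0.552,-0.435],"rotation":[0.077,0.06,0]}]'
python3 - <<'E'
from beads import *
o=ctrl.get_obs();print(o['joint_pos'])
W=snap('wrist','w3.png');T=snap('top','t3.png')
for n in ((.648,-.028),(.458,-.172),(.492,-.028)): print(n,bead_pose(W,n),bead_pose(T,n))
b,a,_=bead_pose(load('top0'),(.648,-.028)); plan([cure(b,a)])
E
```

```text
clock: 5.15
tool_pos: [0.5888, -0.2765, 0.2873]
orientation: [-173.2, -5.6, -130.4]
force: [0.3, 0.1, -1.3]
opening: 0.0234
gripper_force: 30.0
clock: 5.55
tool_pos: [0.6023, -0.1635, 0.2829]
orientation: [-166.2, -11.0, -131.4]
force: [0.4, 0.2, 0.2]
opening: 0.0234
gripper_force: 30.0
clock: 5.95
tool_pos: [0.616, -0.0506, 0.2779]
orientation: [-158.9, -16.2, -133.1]
force: [0.2, -0.1, -1.1]
opening: 0.0235
gripper_force: 30.0
clock: 6.35
tool_pos: [0.6304, 0.0656, 0.2711]
orientation: [-151.2, -21.3, -135.2]
force: [0.2, -0.4, -1.7]
opening: 0.0233
gripper_force: 30.0
[ 40.4093  18.7169 -16.1184  31.3534 -76.3379 -93.4123]
(0.648, -0.028) (array([ 0.6476, -0.03  ]), np.float64(10.059042776766837), np.int32(279)) (array([ 0.6478, -0.028 ]), np.float64(11.35921585744279), np.int32(71))
(0.458, -0.172) (array([ 0.4573, -0.1728]), np.float64(5.578949148002412), np.int32(281)) (array([ 0.4583, -0.1715]), np.float64(5.037281887211158), np.int32(71))
(0.492, -0.028) (array([ 0.4918, -0.0304]), np.float64(0.7967238890755499), np.int32(361)) (array([ 0.4926, -0.0278]), np.float64(1.1130870480891288), np.int32(51))
d [-0.354, 0.438, 0.813] r [-0.001, -0.001, 0.002] deg 0
->  [0.6299 0.0616 0.1732] [-151.3256  -21.0434 -135.4396]
```

View pics/w3.png

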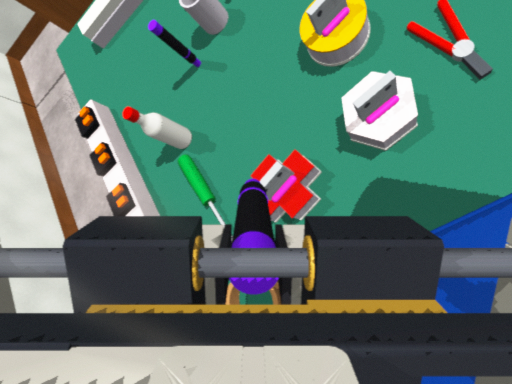

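The wrist view shows all three beads on the near side of their tabs: red at (285,185), white at (382,108), yellow at (337,20). They agree with the top view to within 2.5 mm. I'll descend on red and hold.

```bash
python3 -m creep '[{"grip":1,"delta_pos":[-0.09,0.11,0.2],"rotation":[0,0,0]},{"grip":1,"delta_pos":[-0.18,0.22,0.4],"rotation":[0,0,0]},{"grip":1,"delta_pos":[-0.27,0.33,0.61],"rotation":[0,0,0]},{"grip":1,"delta_pos":[-0.354,0.438,0.813],"rotation":[0,0,0]},{"grip":1,"delta_pos":[-0.354,0.438,0.813],"rotation":[0,0,0]}]'
cat > chk.py <<'E'
import sys
from beads import *
def chk(n,b):
    o=ctrl.get_obs();R=Ro.from_euler('xyz',o['orientation'],degrees=True)
    print('bead in pen',R.inv().apply(np.r_[b,.043]-o['tool_pos'])-[0,0,.129],'clock',o['clock'])
    s=snap('wrist','w_%s.png'%n);t=snap('scene','s_%s.png'%n)
    for a,c,m in comps(t,(145,40,90),(172,255,255),5): print('S pink',a,c)
    print('pred nose/+3cm/bead',proj(t,[R.apply([0,0,l])+o['tool_pos'] for l in (.129,.159)]+[np.r_[b,.043]]).tolist())
    for a,c,m in comps(s,(145,40,90),(172,255,255),8): print('W pink',a,ray(s,c,.043))
    u,v=proj(t,np.r_[b,.043])[0].astype(int); u=min(max(u,50),460);v=min(max(v,60),320)
    cv2.imwrite('pics/cc_%s.png'%n,np.hstack([cv2.resize(t['color'][v-60:v+40,u-50:u+50,::-1],(400,400),interpolation=3),cv2.resize(s['color'][100:260,170:330,::-1],(400,400),interpolation=3)]))
E
python3 -c "
from chk import *
chk('red',(.6476,-.029))"
```

```text
clock: 6.95
tool_pos: [0.6286, 0.0579, 0.1723]
orientation: [-151.3, -21.3, -135.6]
force: [-0.1, 0.1, -0.2]
opening: 0.0231
gripper_force: 30.0
bead in pen [-0.0029 -0.0001  0.0279] clock 6.95
S pink 11 [281.7273 181.2727]
S pink 12 [228.6667 183.    ]
S pink 6 [305.5 222. ]
pred nose/+3cm/bead [[306.3963533454345, 207.76570751093038], [299.67911752995286, 216.8352680351452], [301.08613281620785, 216.8965105771508]]
W pink 610 [[ 0.4918 -0.0303  0.043 ]]
W pink 198 [[ 0.6361 -0.0324  0.043 ]]
W pink 47 [[ 0.6686 -0.0283  0.043 ]]
W pink 16 [[ 0.6444 -0.003   0.043 ]]
```

View pics/cc_red.png

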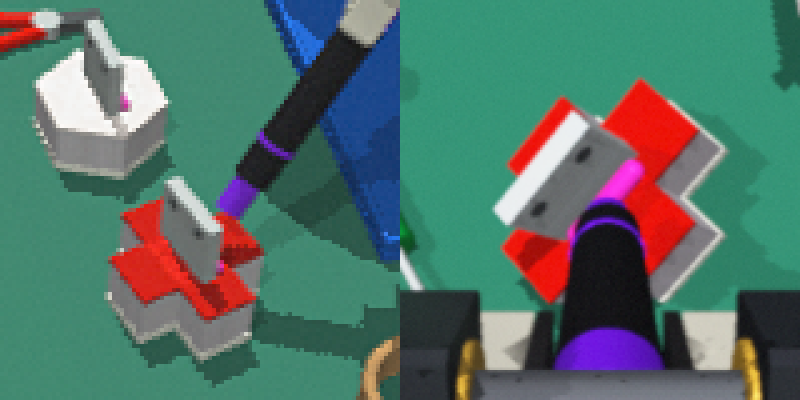

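The crops show the pen slanting in with its violet nose (right crop, about (605,210)) over the middle of the red bead. Now I'll hold.

```bash
for i in 1 2 3 4 5 6 7 8 9; do python3 -m creep '[{"grip":1,"delta_pos":[0,0,0],"rotation":[0,0,0]},{"grip":1,"delta_pos":[0,0,0],"rotation":[0,0,0]},{"grip":1,"delta_pos":[0,0,0],"rotation":[0,0,0]},{"grip":1,"delta_pos":[0,0,0],"rotation":[0,0,0]},{"grip":1,"delta_pos":[0,0,0],"rotation":[0,0,0]}]' | grep -E 'clock|tool_pos'; done
python3 - <<'E'
from beads import *
T=snap('top','t4.png');W=snap('wrist','w4.png')
for n in ((.648,-.028),(.458,-.172),(.492,-.028)): print(n,bead_pose(T,n,.08),bead_pose(W,n,.08))
o=ctrl.get_obs();R=Ro.from_euler('xyz',o['orientation'],degrees=True)
print(R.inv().apply(np.array([.6476,-.029,.043])-o['tool_pos'])-[0,0,.129])
plan([(o['tool_pos']+[0,0,.1],R),cure((.458,-.172),5.2,lift=.1),cure((.458,-.172),5.2)])
E
```

```text
clock: 7.55
tool_pos: [0.6308, 0.0607, 0.1757]
clock: 8.05
tool_pos: [0.6307, 0.0605, 0.1754]
clock: 8.55
tool_pos: [0.6307, 0.0605, 0.1755]
clock: 9.05
tool_pos: [0.6307, 0.0606, 0.1755]
clock: 9.55
tool_pos: [0.6307, 0.0605, 0.1755]
clock: 10.05
tool_pos: [0.6307, 0.0606, 0.1755]
clock: 10.55
tool_pos: [0.6307, 0.0605, 0.1755]
clock: 11.05
tool_pos: [0.6307, 0.0606, 0.1755]
clock: 11.55
tool_pos: [0.6307, 0.0605, 0.1755]
(0.648, -0.028) (array([ 0.6478, -0.028 ]), np.float64(11.35921585744279), np.int32(71)) (array([ 0.6415, -0.0319]), np.float64(2.322599750778959), np.int32(277))
(0.458, -0.172) (array([ 0.4583, -0.1715]), np.float64(5.037281887211158), np.int32(71)) None
(0.492, -0.028) (array([ 0.4926, -0.0278]), np.float64(1.1130870480891288), np.int32(51)) (array([ 0.4919, -0.0303]), np.float64(1.2480270957305837), np.int32(602))
[-0.0001  0.002   0.0318]
d [0.358, -0.45, -0.818] r [0.0, 0.0, 0.0] deg 0
->  [0.6308 0.0605 0.2755] [-151.2129  -21.0057 -135.4697]
d [0.708, 0.211, 0.204] r [-0.009, 0.01, -0.004] deg 1
d [0.704, 0.212, 0.217] r [-0.009, 0.009, -0.004] deg 1
d [0.699, 0.213, 0.231] r [-0.009, 0.01, -0.005] deg 1
->  [ 0.4497 -0.0812  0.2732] [-153.5737  -23.8594 -135.6559]
d [-0.405, 0.407, 0.819] r [-0.0, -0.0, 0.0] deg 0
->  [ 0.4498 -0.0812  0.1732] [-153.5737  -23.8594 -135.6559]
```

```bash
python3 -m creep '[{"grip":1,"delta_pos":[0.09,-0.11,-0.2],"rotation":[0,0,0]},{"grip":1,"delta_pos":[0.18,-0.22,-0.4],"rotation":[0,0,0]},{"grip":1,"delta_pos":[0.27,-0.34,-0.61],"rotation":[0,0,0]},{"grip":1,"delta_pos":[0.358,-0.45,-0.818],"rotation":[0,0,0]}]' | grep tool_pos
python3 -m creep '[{"grip":1,"delta_pos":[0.23,0.07,0.07],"rotation":[-0.003,0.003,-0.001]},{"grip":1,"delta_pos":[0.47,0.14,0.14],"rotation":[-0.006,0.006,-0.003]},{"grip":1,"delta_pos":[0.708,0.211,0.204],"rotation":[-0.009,0.01,-0.004]}]' | grep tool_pos
python3 -m creep '[{"grip":1,"delta_pos":[0.23,0.07,0.07],"rotation":[-0.003,0.003,-0.001]},{"grip":1,"delta_pos":[0.47,0.14,0.14],"rotation":[-0.006,0.006,-0.003]},{"grip":1,"delta_pos":[0.704,0.212,0.217],"rotation":[-0.009,0.009,-0.004]}]' | grep tool_pos
python3 -m creep '[{"grip":1,"delta_pos":[0.23,0.07,0.07],"rotation":[-0.003,0.003,-0.001]},{"grip":1,"delta_pos":[0.47,0.14,0.15],"rotation":[-0.006,0.006,-0.003]},{"grip":1,"delta_pos":[0.699,0.213,0.231],"rotation":[-0.009,0.01,-0.005]},{"grip":1,"delta_pos":[0.699,0.213,0.231],"rotation":[-0.009,0.01,-0.005]},{"grip":1,"delta_pos":[0.699,0.213,0.231],"rotation":[-0.009,0.01,-0.005]}]'
python3 - <<'E'
from beads import *
o=ctrl.get_obs();print(o['joint_pos'])
W=snap('wrist','w5.png');T=snap('top','t5.png')
for n in ((.648,-.028),(.458,-.172),(.492,-.028)): print(n,bead_pose(W,n),bead_pose(T,n))
plan([cure((.458,-.172),5.2)])
E
```

```text
tool_pos: [0.6307, 0.0604, 0.2765]
tool_pos: [0.5696, 0.0127, 0.2746]
tool_pos: [0.5092, -0.0346, 0.2741]
clock: 13.15
tool_pos: [0.4498, -0.0812, 0.2737]
orientation: [-153.6, -23.8, -135.7]
force: [-0.1, 0.3, -1.1]
opening: 0.0231
gripper_force: 30.0
[ 39.6978  -0.4172 -38.3067  29.2295 -75.6486 -93.0714]
(0.648, -0.028) None (array([ 0.6477, -0.0277]), np.float64(11.85153505064669), np.int32(68))
(0.458, -0.172) (array([ 0.458 , -0.1723]), np.float64(4.72847213937921), np.int32(247)) (array([ 0.4594, -0.1704]), np.float64(9.633390791162372), np.int32(80))
(0.492, -0.028) None None
d [-0.397, 0.41, 0.824] r [-0.0, 0.0, 0.0] deg 0
->  [ 0.4498 -0.0812  0.1732] [-153.5573  -23.8051 -135.6449]
```

```bash
python3 -m creep '[{"grip":1,"delta_pos":[-0.1,0.1,0.2],"rotation":[0,0,0]},{"grip":1,"delta_pos":[-0.2,0.2,0.41],"rotation":[0,0,0]},{"grip":1,"delta_pos":[-0.3,0.31,0.62],"rotation":[0,0,0]},{"grip":1,"delta_pos":[-0.397,0.41,0.824],"rotation":[0,0,0]},{"grip":1,"delta_pos":[-0.397,0.41,0.824],"rotation":[0,0,0]}]'
python3 -m creep '[{"grip":1,"delta_pos":[0,0,0],"rotation":[0,0,0]},{"grip":1,"delta_pos":[0,0,0],"rotation":[0,0,0]},{"grip":1,"delta_pos":[0,0,0],"rotation":[0,0,0]}]'
python3 -c "
from chk import *
chk('yellow',(.458,-.172))"
```

```text
clock: 13.75
tool_pos: [0.4481, -0.0824, 0.1708]
orientation: [-153.6, -24.2, -135.6]
force: [0.0, -0.9, -0.6]
opening: 0.0236
gripper_force: 30.0
clock: 14.05
tool_pos: [0.4498, -0.0812, 0.174]
orientation: [-153.5, -23.7, -135.7]
force: [-0.3, 0.4, -1.4]
opening: 0.0232
gripper_force: 30.0
bead in pen [-0.      0.0005  0.0306] clock 14.05
S pink 11 [281.8182 181.2727]
S pink 12 [228.6667 183.    ]
S pink 6 [305.5 222. ]
pred nose/+3cm/bead [[232.1405005602567, 170.77228279236164], [226.50363737227138, 179.08569543164754], [226.46037052317317, 179.1941910431433]]
W pink 280 [[ 0.4542 -0.1734  0.043 ]]
```

View pics/cc_yellow.png

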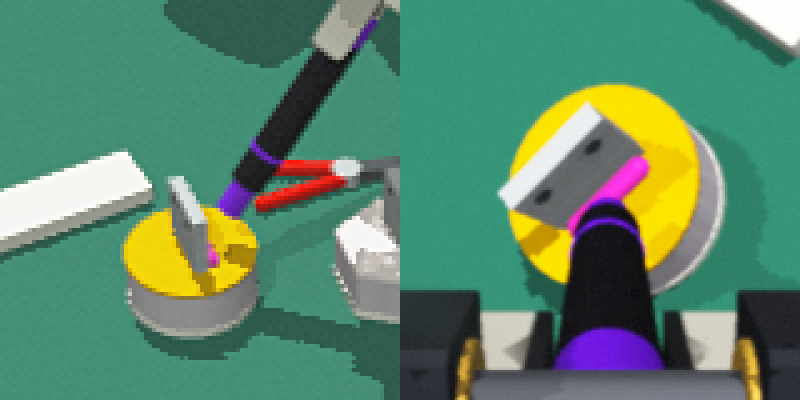

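The pen nose in the right crop (about (605,210)) points at the middle of the yellow bead. I'll hold again.

```bash
for i in 1 2 3 4 5 6 7 8 9; do python3 -m creep '[{"grip":1,"delta_pos":[0,0,0],"rotation":[0,0,0]},{"grip":1,"delta_pos":[0,0,0],"rotation":[0,0,0]},{"grip":1,"delta_pos":[0,0,0],"rotation":[0,0,0]},{"grip":1,"delta_pos":[0,0,0],"rotation":[0,0,0]},{"grip":1,"delta_pos":[0,0,0],"rotation":[0,0,0]}]' | grep -E 'tool_pos'; done
python3 - <<'E'
from beads import *
T=snap('top','t6.png');W=snap('wrist','w6.png')
for n in ((.648,-.028),(.458,-.172),(.492,-.028)): print(n,bead_pose(T,n,.08),bead_pose(W,n,.08))
o=ctrl.get_obs();R=Ro.from_euler('xyz',o['orientation'],degrees=True)
w=((.492,-.0295),1.)
plan([(o['tool_pos']+[0,0,.1],R),cure(*w,lift=.1),cure(*w)])
E
```

```text
tool_pos: [0.449, -0.0818, 0.173]
tool_pos: [0.4491, -0.0817, 0.173]
tool_pos: [0.449, -0.0818, 0.173]
tool_pos: [0.4491, -0.0818, 0.173]
tool_pos: [0.449, -0.0818, 0.173]
tool_pos: [0.4491, -0.0818, 0.173]
tool_pos: [0.449, -0.0818, 0.173]
tool_pos: [0.4491, -0.0818, 0.173]
tool_pos: [0.449, -0.0818, 0.173]
(0.648, -0.028) (array([ 0.6478, -0.028 ]), np.float64(11.35921585744279), np.int32(71)) None
(0.458, -0.172) (array([ 0.4583, -0.1715]), np.float64(5.037281887211158), np.int32(71)) (array([ 0.4542, -0.1736]), np.float64(-0.006182609936189011), np.int32(274))
(0.492, -0.028) None None
d [0.404, -0.407, -0.819] r [0.0, 0.0, 0.0] deg 0
->  [ 0.4491 -0.0817  0.273 ] [-153.573   -23.8504 -135.6558]
d [-0.593, 0.213, -0.4] r [-0.01, 0.009, -0.004] deg 1
d [-0.589, 0.215, -0.405] r [-0.01, 0.009, -0.004] deg 1
->  [0.4904 0.0617 0.2732] [-155.3507  -25.6225 -135.7095]
d [-0.432, 0.376, 0.82] r [0.0, 0.0, -0.0] deg 0
->  [0.4904 0.0617 0.1732] [-155.3507  -25.6225 -135.7095]
```

```bash
python3 -m creep '[{"grip":1,"delta_pos":[0.1,-0.1,-0.2],"rotation":[0,0,0]},{"grip":1,"delta_pos":[0.2,-0.2,-0.4],"rotation":[0,0,0]},{"grip":1,"delta_pos":[0.3,-0.3,-0.61],"rotation":[0,0,0]},{"grip":1,"delta_pos":[0.404,-0.407,-0.819],"rotation":[0,0,0]}]' | grep tool_pos
python3 -m creep '[{"grip":1,"delta_pos":[-0.2,0.07,-0.13],"rotation":[-0.003,0.003,-0.001]},{"grip":1,"delta_pos":[-0.4,0.14,-0.27],"rotation":[-0.006,0.006,-0.003]},{"grip":1,"delta_pos":[-0.593,0.213,-0.4],"rotation":[-0.01,0.009,-0.004]}]' | grep tool_pos
python3 -m creep '[{"grip":1,"delta_pos":[-0.2,0.07,-0.13],"rotation":[-0.003,0.003,-0.001]},{"grip":1,"delta_pos":[-0.4,0.14,-0.27],"rotation":[-0.006,0.006,-0.003]},{"grip":1,"delta_pos":[-0.589,0.215,-0.405],"rotation":[-0.01,0.009,-0.004]},{"grip":1,"delta_pos":[-0.589,0.215,-0.405],"rotation":[-0.01,0.009,-0.004]},{"grip":1,"delta_pos":[-0.589,0.215,-0.405],"rotation":[-0.01,0.009,-0.004]}]' | grep tool_pos
python3 - <<'E'
from beads import *
o=ctrl.get_obs();print(o['joint_pos'])
W=snap('wrist','w7.png');T=snap('top','t7.png')
for n in ((.648,-.028),(.458,-.172),(.492,-.028)): print(n,bead_pose(W,n,.07),bead_pose(T,n,.07))
plan([cure((.492,-.0295),1.)])
E
```

```text
tool_pos: [0.4488, -0.0818, 0.2739]
tool_pos: [0.4698, -0.0092, 0.2734]
tool_pos: [0.4903, 0.0619, 0.2727]
[ 48.4599  10.5877 -24.0117  22.9565 -83.2992 -96.8845]
(0.648, -0.028) None (array([ 0.6478, -0.028 ]), np.float64(11.35921585744279), np.int32(71))
(0.458, -0.172) (array([ 0.4578, -0.1732]), np.float64(4.7513475245774925), np.int32(208)) (array([ 0.4583, -0.1715]), np.float64(5.037281887211158), np.int32(71))
(0.492, -0.028) (array([ 0.4913, -0.0304]), np.float64(2.253984482186446), np.int32(248)) (array([ 0.4926, -0.0278]), np.float64(1.1130870480891288), np.int32(51))
d [-0.439, 0.375, 0.814] r [0.0, -0.0, -0.0] deg 0
->  [0.4904 0.0617 0.1733] [-155.3528  -25.6649 -135.7304]
```

```bash
python3 -m creep '[{"grip":1,"delta_pos":[-0.11,0.09,0.2],"rotation":[0,0,0]},{"grip":1,"delta_pos":[-0.22,0.19,0.4],"rotation":[0,0,0]},{"grip":1,"delta_pos":[-0.33,0.28,0.61],"rotation":[0,0,0]},{"grip":1,"delta_pos":[-0.439,0.375,0.814],"rotation":[0,0,0]},{"grip":1,"delta_pos":[-0.439,0.375,0.814],"rotation":[0,0,0]}]'
python3 -m creep '[{"grip":1,"delta_pos":[0,0,0],"rotation":[0,0,0]},{"grip":1,"delta_pos":[0,0,0],"rotation":[0,0,0]},{"grip":1,"delta_pos":[0,0,0],"rotation":[0,0,0]}]'
python3 -c "
from chk import *
chk('white',(.492,-.0295))"
```

```text
clock: 20.55
tool_pos: [0.4892, 0.0603, 0.1715]
orientation: [-155.4, -25.9, -135.8]
force: [0.1, -0.6, -0.4]
opening: 0.0231
gripper_force: 30.0
clock: 20.85
tool_pos: [0.4914, 0.0627, 0.1746]
orientation: [-155.3, -25.5, -135.7]
force: [-0.5, -0.2, -1.8]
opening: 0.0236
gripper_force: 30.0
bead in pen [0.0011 0.0007 0.0317] clock 20.85
S pink 11 [281.7273 181.2727]
S pink 12 [228.6667 183.    ]
S pink 6 [305.5 222. ]
pred nose/+3cm/bead [[286.4718903900179, 168.91859953519372], [280.1291786309692, 176.90148538054052], [279.5173091935886, 177.0283494569066]]
W pink 316 [[ 0.4577 -0.1727  0.043 ]]
W pink 335 [[ 0.49   -0.0313  0.043 ]]
```

View pics/cc_white.png

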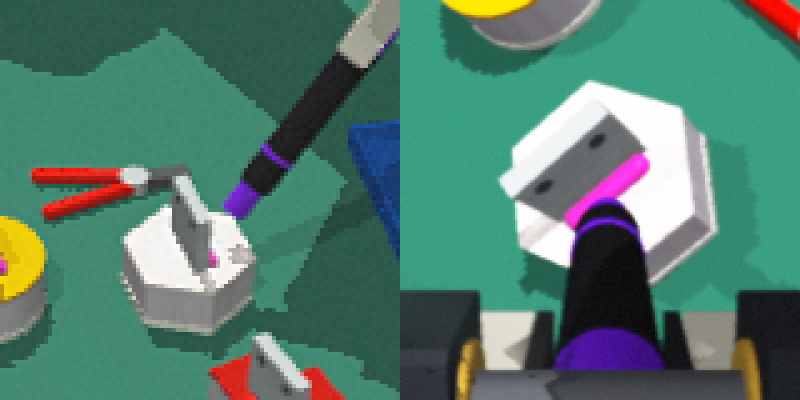

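The nose in the right crop (about (605,208)) points at the middle of the white bead. I'll hold.

```bash
for i in 1 2 3 4 5 6 7 8 9; do python3 -m creep '[{"grip":1,"delta_pos":[0,0,0],"rotation":[0,0,0]},{"grip":1,"delta_pos":[0,0,0],"rotation":[0,0,0]},{"grip":1,"delta_pos":[0,0,0],"rotation":[0,0,0]},{"grip":1,"delta_pos":[0,0,0],"rotation":[0,0,0]},{"grip":1,"delta_pos":[0,0,0],"rotation":[0,0,0]}]' | grep -E 'tool_pos'; done
python3 - <<'E'
from beads import *
T=snap('top','t8.png')
for n in ((.648,-.028),(.458,-.172),(.492,-.028)): print(n,bead_pose(T,n,.08))
o=ctrl.get_obs();R=Ro.from_euler('xyz',o['orientation'],degrees=True);print(o['clock'])
plan([(o['tool_pos']+[0,0,.1],R),([.579,-.3885,.30],down(-130))])
E
```

```text
tool_pos: [0.4909, 0.0624, 0.1734]
tool_pos: [0.4909, 0.0624, 0.1734]
tool_pos: [0.4909, 0.0624, 0.1734]
tool_pos: [0.4909, 0.0624, 0.1734]
tool_pos: [0.4909, 0.0623, 0.1734]
tool_pos: [0.4909, 0.0624, 0.1734]
tool_pos: [0.4909, 0.0624, 0.1734]
tool_pos: [0.4909, 0.0624, 0.1734]
tool_pos: [0.4909, 0.0624, 0.1734]
(0.648, -0.028) (array([ 0.6476, -0.0281]), np.float64(11.112420120572846), np.int32(70))
(0.458, -0.172) (array([ 0.4583, -0.1715]), np.float64(5.037281887211158), np.int32(71))
(0.492, -0.028) (array([ 0.4926, -0.0278]), np.float64(1.1130870480891288), np.int32(51))
25.5
d [0.433, -0.376, -0.819] r [0.0, 0.0, 0.0] deg 0
->  [0.4908 0.0623 0.2734] [-155.3505  -25.6292 -135.7147]
d [0.596, -0.785, 0.593] r [-0.064, -0.073, -0.0] deg 9
d [0.655, -0.837, 0.44] r [-0.064, -0.073, -0.0] deg 9
d [0.697, -0.873, 0.276] r [-0.063, -0.074, -0.0] deg 9
d [0.719, -0.891, 0.107] r [-0.064, -0.073, -0.0] deg 9
->  [ 0.579  -0.3885  0.3   ] [ 179.9973   -0.0177 -130.0388]
```

```bash
python3 -m creep '[{"grip":1,"delta_pos":[0.11,-0.09,-0.2],"rotation":[0,0,0]},{"grip":1,"delta_pos":[0.22,-0.19,-0.4],"rotation":[0,0,0]},{"grip":1,"delta_pos":[0.33,-0.28,-0.61],"rotation":[0,0,0]},{"grip":1,"delta_pos":[0.433,-0.376,-0.819],"rotation":[0,0,0]}]' | grep tool_pos
python3 -m creep '[{"grip":1,"delta_pos":[0.15,-0.2,0.15],"rotation":[-0.016,-0.018,0]},{"grip":1,"delta_pos":[0.3,-0.39,0.3],"rotation":[-0.032,-0.036,0]},{"grip":1,"delta_pos":[0.45,-0.59,0.45],"rotation":[-0.048,-0.055,0]},{"grip":1,"delta_pos":[0.596,-0.785,0.593],"rotation":[-0.064,-0.073,0]}]' | grep tool_pos
python3 -m creep '[{"grip":1,"delta_pos":[0.16,-0.21,0.11],"rotation":[-0.016,-0.018,0]},{"grip":1,"delta_pos":[0.33,-0.42,0.22],"rotation":[-0.032,-0.036,0]},{"grip":1,"delta_pos":[0.49,-0.63,0.33],"rotation":[-0.048,-0.055,0]},{"grip":1,"delta_pos":[0.655,-0.837,0.44],"rotation":[-0.064,-0.073,0]}]' | grep tool_pos
python3 -m creep '[{"grip":1,"delta_pos":[0.17,-0.22,0.07],"rotation":[-0.016,-0.018,0]},{"grip":1,"delta_pos":[0.35,-0.44,0.14],"rotation":[-0.032,-0.036,0]},{"grip":1,"delta_pos":[0.52,-0.65,0.21],"rotation":[-0.048,-0.055,0]},{"grip":1,"delta_pos":[0.697,-0.873,0.276],"rotation":[-0.063,-0.074,0]}]' | grep tool_pos
python3 -m creep '[{"grip":1,"delta_pos":[0.24,-0.3,0.04],"rotation":[-0.02,-0.024,0]},{"grip":1,"delta_pos":[0.48,-0.6,0.07],"rotation":[-0.043,-0.049,0]},{"grip":1,"delta_pos":[0.719,-0.891,0.107],"rotation":[-0.064,-0.073,0]},{"grip":1,"delta_pos":[0.719,-0.891,0.107],"rotation":[-0.064,-0.073,0]},{"grip":1,"delta_pos":[0.719,-0.891,0.107],"rotation":[-0.064,-0.073,0]}]'
python3 - <<'E'
from beads import *
o=ctrl.get_obs();print(o['joint_pos'])
Q=down(-130)
W=snap('wrist','w9.png');S=snap('scene','s9.png')
plan([([.579,-.3885,.215],Q),([.579,-.3885,.136],Q)])
w=W['color'][:,100:400,::-1]; sc=S['color'][60:260,60:260,::-1]
cv2.imwrite('pics/c9.png',np.hstack([w,cv2.resize(sc,(384,384),interpolation=3)]))
E
```

```text
tool_pos: [0.4906, 0.0622, 0.2744]
tool_pos: [0.5128, -0.0514, 0.2803]
tool_pos: [0.5349, -0.1643, 0.287]
tool_pos: [0.5568, -0.2769, 0.2934]
clock: 27.6
tool_pos: [0.5784, -0.39, 0.2984]
orientation: [179.9, -0.1, -130.2]
force: [0.8, 1.3, -2.1]
opening: 0.0234
gripper_force: 30.0
[-18.0309  20.887   11.3376   0.008  -80.5936 -22.1735]
d [0.001, -0.006, 0.846] r [0.001, -0.001, -0.0] deg 0
->  [ 0.579  -0.3885  0.215 ] [-179.9561    0.0431 -130.0297]
d [0.0, 0.001, 0.79] r [-0.0, 0.0, -0.0] deg 0
->  [ 0.579  -0.3885  0.136 ] [-179.9561    0.0431 -130.0297]
```

View pics/c9.png

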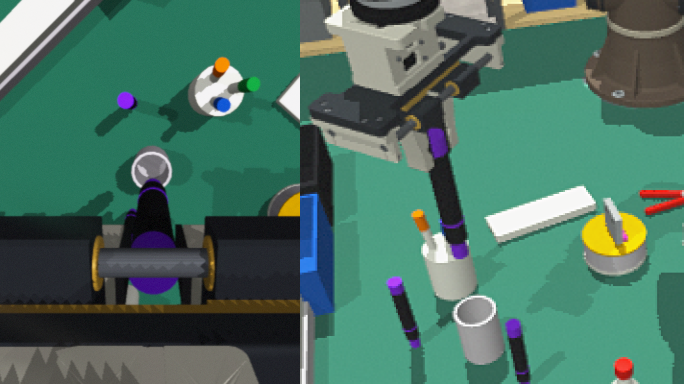

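The pen is upright above its cup: the nose is at (460,250) and the cup mouth at (475,310) in the scene crop, as they were when I drew it out. I'll lower it slowly, release and retreat.

```bash
python3 -m creep '[{"grip":1,"delta_pos":[0,0,0.2],"rotation":[0,0,0]},{"grip":1,"delta_pos":[0,0,0.4],"rotation":[0,0,0]},{"grip":1,"delta_pos":[0,0,0.6],"rotation":[0,0,0]},{"grip":1,"delta_pos":[0,0,0.73],"rotation":[0,0,0]},{"grip":1,"delta_pos":[0,0,0.846],"rotation":[0,0,0]}]' | grep -E 'tool_pos|force'
python3 -m creep '[{"grip":1,"delta_pos":[0,0,0.12],"rotation":[0,0,0]},{"grip":1,"delta_pos":[0,0,0.25],"rotation":[0,0,0]},{"grip":1,"delta_pos":[0,0,0.38],"rotation":[0,0,0]},{"grip":1,"delta_pos":[0,0,0.5],"rotation":[0,0,0]},{"grip":1,"delta_pos":[0,0,0.6],"rotation":[0,0,0]}]' | grep -E 'tool_pos|force'
python3 -m creep '[{"grip":1,"delta_pos":[0,0,0.06],"rotation":[0,0,0]},{"grip":1,"delta_pos":[0,0,0.12],"rotation":[0,0,0]},{"grip":1,"delta_pos":[0,0,0.18],"rotation":[0,0,0]},{"grip":1,"delta_pos":[0,0,0.18],"rotation":[0,0,0]},{"grip":1,"delta_pos":[0,0,0.18],"rotation":[0,0,0]}]'
```

```text
tool_pos: [0.5792, -0.3873, 0.2153]
force: [0.5, -0.3, -0.6]
gripper_force: 30.0
tool_pos: [0.5788, -0.3885, 0.1541]
force: [0.5, 0.1, -1.0]
gripper_force: 30.0
clock: 29.2
tool_pos: [0.5791, -0.3886, 0.1376]
orientation: [-180.0, -0.0, -130.0]
force: [0.4, 0.3, -0.3]
opening: 0.0233
gripper_force: 30.0
```

```bash
python3 -m creep '[{"grip":1,"delta_pos":[0,0,0.02],"rotation":[0,0,0]},{"grip":1,"delta_pos":[0,0,0.02],"rotation":[0,0,0]},{"grip":1,"delta_pos":[0,0,0.02],"rotation":[0,0,0]}]' | grep -E 'tool_pos|force'
for i in 1 2; do python3 -m creep '[{"grip":0,"delta_pos":[0,0,0],"rotation":[0,0,0]},{"grip":0,"delta_pos":[0,0,0],"rotation":[0,0,0]},{"grip":0,"delta_pos":[0,0,0],"rotation":[0,0,0]},{"grip":0,"delta_pos":[0,0,0],"rotation":[0,0,0]},{"grip":0,"delta_pos":[0,0,0],"rotation":[0,0,0]}]' | grep -E 'tool_pos|force|opening'; done
python3 -m creep '[{"grip":0,"delta_pos":[0,0,-0.2],"rotation":[0,0,0]},{"grip":0,"delta_pos":[0,0,-0.4],"rotation":[0,0,0]},{"grip":0,"delta_pos":[0,0,-0.7],"rotation":[0,0,0]},{"grip":0,"delta_pos":[0,0,-1],"rotation":[0,0,0]},{"grip":0,"delta_pos":[0,0,-1],"rotation":[0,0,0]}]' | grep -E 'tool_pos|force'
python3 - <<'E'
from beads import *
W=snap('wrist','w10.png')
for a,c,m in comps(W,(125,90,40),(140,255,255),20): print('violet',a,c,ray(W,c,.168))
T=snap('top','t10.png');
for n in ((.648,-.028),(.458,-.172),(.492,-.028)): print(n,bead_pose(T,n,.08))
# tray corners / sizes
for a,c,m in comps(T,(105,150,60),(118,255,255),3000):
    cs,_=cv2.findContours(m.astype(np.uint8),0,1); P=ray(T,cs[0][:,0],.02)[:,:2]; print(cv2.minAreaRect(P.astype(np.float32)*1000))
E
```

```text
tool_pos: [0.579, -0.3885, 0.1356]
force: [1.3, 0.6, -0.4]
gripper_force: 30.0
tool_pos: [0.579, -0.3885, 0.1355]
force: [-0.8, -0.3, 0.4]
opening: 0.0579
gripper_force: 0.0
tool_pos: [0.579, -0.3885, 0.1354]
force: [-0.8, 0.1, 0.8]
opening: 0.0876
gripper_force: 0.0
tool_pos: [0.5809, -0.3898, 0.2409]
force: [-0.1, 0.0, 0.8]
gripper_force: 0.0
violet 330 [223.9061  95.5455] [[ 0.5456 -0.4643  0.168 ]]
violet 72 [256.1667 167.875 ] [[ 0.562  -0.4078  0.168 ]]
violet 828 [255.9046 200.3019] [[ 0.579  -0.3877  0.168 ]]
violet 22 [232.5    221.3182] [[ 0.6051 -0.3863  0.168 ]]
violet 24 [231.875 228.   ] [[ 0.6093 -0.3822  0.168 ]]
(0.648, -0.028) (array([ 0.6469, -0.0277]), np.float64(12.279191626413139), np.int32(67))
(0.458, -0.172) None
(0.492, -0.028) (array([ 0.4941, -0.0276]), np.float64(-0.7955465980189367), np.int32(44))
((534.6221313476562, 239.18450927734375), (253.6558837890625, 290.9517822265625), 82.39801025390625)
((376.2642517089844, -632.99072265625), (169.7602996826172, 142.46299743652344), 0.33259257674217224)
```

```bash
cat >> beads.py <<'E'
def grasp(b,ang,z):
    a=np.radians(ang-90); return np.r_[np.array(b)+.008*np.array([np.cos(a),np.sin(a)]),z],down(ang-180)
E
python3 - <<'E'
from beads import *
plan([grasp((.6475,-.0295),11,.22)])
E
```

```text
d [-0.784, 0.431, 0.041] r [-0.0, 0.0, 0.108] deg 10
d [-0.7, 0.558, 0.04] r [-0.0, 0.0, 0.108] deg 10
d [-0.596, 0.668, 0.041] r [-0.0, 0.0, 0.108] deg 10
d [-0.475, 0.759, 0.04] r [-0.001, 0.001, 0.109] deg 10
->  [ 0.6491 -0.0374  0.22  ] [ 179.9703   -0.0113 -169.011 ]
```

```bash
python3 -m creep '[{"grip":0,"delta_pos":[-0.26,0.14,0.01],"rotation":[0,0,0.036]},{"grip":0,"delta_pos":[-0.52,0.29,0.03],"rotation":[0,0,0.072]},{"grip":0,"delta_pos":[-0.784,0.431,0.041],"rotation":[0,0,0.108]}]' | grep tool_pos
python3 -m creep '[{"grip":0,"delta_pos":[-0.23,0.18,0.01],"rotation":[0,0,0.036]},{"grip":0,"delta_pos":[-0.46,0.37,0.03],"rotation":[0,0,0.072]},{"grip":0,"delta_pos":[-0.7,0.558,0.04],"rotation":[0,0,0.108]}]' | grep tool_pos
python3 -m creep '[{"grip":0,"delta_pos":[-0.2,0.22,0.01],"rotation":[0,0,0.036]},{"grip":0,"delta_pos":[-0.4,0.45,0.03],"rotation":[0,0,0.072]},{"grip":0,"delta_pos":[-0.596,0.668,0.04],"rotation":[0,0,0.108]}]' | grep tool_pos
python3 -m creep '[{"grip":0,"delta_pos":[-0.16,0.25,0.01],"rotation":[0,0,0.036]},{"grip":0,"delta_pos":[-0.32,0.5,0.03],"rotation":[0,0,0.072]},{"grip":0,"delta_pos":[-0.475,0.759,0.04],"rotation":[0,0,0.109]},{"grip":0,"delta_pos":[-0.475,0.759,0.04],"rotation":[0,0,0.109]},{"grip":0,"delta_pos":[-0.475,0.759,0.04],"rotation":[0,0,0.109]}]'
python3 - <<'E'
from beads import *
o=ctrl.get_obs();print(o['joint_pos'])
W=snap('wrist','w11.png');T=snap('top','t11.png')
for n in ((.648,-.028),(.458,-.172),(.492,-.028)): print(n,bead_pose(W,n,.06),bead_pose(T,n,.06))
plan([grasp((.6475,-.0295),11,.13),grasp((.6475,-.0295),11,.073)])
E
```

```text
tool_pos: [0.5957, -0.2998, 0.2296]
tool_pos: [0.6132, -0.2117, 0.2257]
tool_pos: [0.6306, -0.1238, 0.2217]
clock: 32.5
tool_pos: [0.6481, -0.0367, 0.2179]
orientation: [-180.0, -0.1, -168.9]
force: [0.4, -0.0, -0.6]
opening: 0.0879
gripper_force: 0.0
[ 13.9451  18.2609  -2.8039  -0.003  -69.0722 -92.8347]
(0.648, -0.028) (array([ 0.6476, -0.0291]), np.float64(10.24152568805662), np.int32(340)) (array([ 0.6477, -0.0279]), np.float64(11.23701586127319), np.int32(72))
(0.458, -0.172) (array([ 0.5121, -0.1775]), np.float64(3.558547666962179), np.int32(373)) (array([ 0.5058, -0.1777]), np.float64(6.173613344642611), np.int32(73))
(0.492, -0.028) (array([ 0.4928, -0.0289]), np.float64(-0.15359538478058662), np.int32(358)) (array([ 0.4938, -0.0278]), np.float64(1.507009687392754), np.int32(52))
d [-0.01, 0.003, 0.885] r [-0.0, -0.001, 0.0] deg 0
->  [ 0.649  -0.0374  0.13  ] [-179.9913    0.0064 -168.9889]
d [0.0, 0.0, 0.57] r [-0.0, 0.0, 0.0] deg 0
->  [ 0.649  -0.0374  0.073 ] [-179.9913    0.0064 -168.9889]
```

View pics/w11.png

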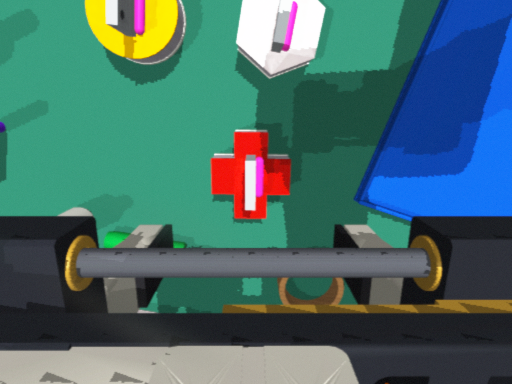

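The wrist view shows red's tab at (252,182), centred and square to the jaws. Yellow was knocked to x≈0.51 (bead at (138,15)), but it is already cured. I'll grip red.

```bash
python3 -m creep '[{"grip":0,"delta_pos":[0,0,0.25],"rotation":[0,0,0]},{"grip":0,"delta_pos":[-0.01,0,0.5],"rotation":[0,0,0]},{"grip":0,"delta_pos":[-0.01,0,0.885],"rotation":[0,0,0]}]' | grep tool_pos
python3 -m creep '[{"grip":0,"delta_pos":[0,0,0.2],"rotation":[0,0,0]},{"grip":0,"delta_pos":[0,0,0.4],"rotation":[0,0,0]},{"grip":0,"delta_pos":[0,0,0.57],"rotation":[0,0,0]},{"grip":0,"delta_pos":[0,0,0.57],"rotation":[0,0,0]}]' | grep -E 'tool_pos|force'
for i in 1 2 3; do python3 -m creep '[{"grip":1,"delta_pos":[0,0,0],"rotation":[0,0,0]},{"grip":1,"delta_pos":[0,0,0],"rotation":[0,0,0]},{"grip":1,"delta_pos":[0,0,0],"rotation":[0,0,0]},{"grip":1,"delta_pos":[0,0,0],"rotation":[0,0,0]},{"grip":1,"delta_pos":[0,0,0],"rotation":[0,0,0]}]' | grep -E 'tool_pos|force|opening'; done
python3 - <<'E'
from beads import *
o=ctrl.get_obs();R=Ro.from_euler('xyz',o['orientation'],degrees=True)
c=np.array([.535,.239]);a=np.radians(-7.6);M=np.array([[np.cos(a),-np.sin(a)],[np.sin(a),np.cos(a)]])
t=c+M@[68,58]@np.diag([1e-3]*2) if 0 else c+M@np.array([.068,.058])
print(o['tool_pos'],t)
plan([(o['tool_pos']+[0,0,.12],R),(np.r_[t,.193],down(-187.6)),(np.r_[t,.10],down(-187.6))])
E
```

```text
tool_pos: [0.6508, -0.0382, 0.1317]
tool_pos: [0.6475, -0.0385, 0.0709]
force: [-0.5, 0.3, -0.2]
gripper_force: 0.0
tool_pos: [0.6499, -0.0371, 0.0743]
force: [-0.3, 0.3, -0.2]
opening: 0.0533
gripper_force: 0.0
tool_pos: [0.6496, -0.0372, 0.0737]
force: [1.1, -1.9, 0.6]
opening: 0.013
gripper_force: 0.9
tool_pos: [0.6496, -0.0372, 0.0737]
force: [-0.3, -1.0, -1.0]
opening: 0.0089
gripper_force: 30.0
[ 0.6496 -0.0372  0.0737] [0.6101 0.2875]
d [0.0, -0.0, -0.6] r [0.0, 0.0, 0.0] deg 0
d [0.0, -0.0, -0.6] r [0.0, 0.0, 0.0] deg 0
->  [ 0.6496 -0.0371  0.1937] [-179.992    -0.0202 -169.0083]
d [-0.058, 0.816, 0.002] r [-0.0, -0.0, 0.052] deg 5
d [0.009, 0.817, 0.001] r [-0.0, -0.0, 0.052] deg 5
d [0.076, 0.814, 0.002] r [-0.0, -0.0, 0.051] deg 5
d [0.141, 0.805, 0.001] r [-0.0, -0.0, 0.052] deg 5
->  [0.61   0.2874 0.193 ] [-179.986    -0.0166  172.3617]
d [-0.001, 0.001, 0.93] r [-0.0, -0.0, -0.0] deg 0
->  [0.6101 0.2875 0.1   ] [-179.986    -0.0166  172.3617]
```

```bash
python3 -m creep '[{"grip":1,"delta_pos":[0,0,-0.15],"rotation":[0,0,0]},{"grip":1,"delta_pos":[0,0,-0.3],"rotation":[0,0,0]},{"grip":1,"delta_pos":[0,0,-0.45],"rotation":[0,0,0]},{"grip":1,"delta_pos":[0,0,-0.6],"rotation":[0,0,0]}]' | grep -E 'tool_pos|force'
python3 -m creep '[{"grip":1,"delta_pos":[0,0,-0.15],"rotation":[0,0,0]},{"grip":1,"delta_pos":[0,0,-0.3],"rotation":[0,0,0]},{"grip":1,"delta_pos":[0,0,-0.45],"rotation":[0,0,0]},{"grip":1,"delta_pos":[0,0,-0.6],"rotation":[0,0,0]}]' | grep -E 'tool_pos|force'
python3 -m creep '[{"grip":1,"delta_pos":[-0.01,0.2,0],"rotation":[0,0,0.013]},{"grip":1,"delta_pos":[-0.03,0.41,0],"rotation":[0,0,0.026]},{"grip":1,"delta_pos":[-0.04,0.61,0],"rotation":[0,0,0.039]},{"grip":1,"delta_pos":[-0.058,0.816,0],"rotation":[0,0,0.052]}]' | grep -E 'tool_pos'
python3 -m creep '[{"grip":1,"delta_pos":[0,0.2,0],"rotation":[0,0,0.013]},{"grip":1,"delta_pos":[0,0.41,0],"rotation":[0,0,0.026]},{"grip":1,"delta_pos":[0.01,0.61,0],"rotation":[0,0,0.039]},{"grip":1,"delta_pos":[0.01,0.817,0],"rotation":[0,0,0.052]}]' | grep -E 'tool_pos'
python3 -m creep '[{"grip":1,"delta_pos":[0.02,0.2,0],"rotation":[0,0,0.013]},{"grip":1,"delta_pos":[0.04,0.41,0],"rotation":[0,0,0.026]},{"grip":1,"delta_pos":[0.06,0.61,0],"rotation":[0,0,0.039]},{"grip":1,"delta_pos":[0.076,0.814,0],"rotation":[0,0,0.051]}]' | grep -E 'tool_pos'
python3 -m creep '[{"grip":1,"delta_pos":[0.03,0.2,0],"rotation":[0,0,0.013]},{"grip":1,"delta_pos":[0.07,0.4,0],"rotation":[0,0,0.026]},{"grip":1,"delta_pos":[0.1,0.6,0],"rotation":[0,0,0.039]},{"grip":1,"delta_pos":[0.141,0.805,0],"rotation":[0,0,0.052]},{"grip":1,"delta_pos":[0.141,0.805,0],"rotation":[0,0,0.052]}]'
python3 - <<'E'
from beads import *
Q=down(-187.6)
plan([([.6101,.2875,.10],Q),([.6101,.2875,.0795],Q)])
S=snap('scene','s12.png');cv2.imwrite('pics/c12.png',cv2.resize(S['color'][90:290,270:500,::-1],(690,600),interpolation=3))
E
```

```text
tool_pos: [0.6491, -0.037, 0.1337]
force: [0.4, -0.9, -2.4]
gripper_force: 30.0
tool_pos: [0.6491, -0.0369, 0.1938]
force: [0.2, 0.8, -1.7]
gripper_force: 30.0
tool_pos: [0.6391, 0.0449, 0.1932]
tool_pos: [0.629, 0.1261, 0.1931]
tool_pos: [0.6191, 0.2072, 0.1931]
clock: 37.3
tool_pos: [0.6092, 0.2898, 0.1928]
orientation: [-180.0, -0.1, 172.4]
force: [0.2, -1.9, -2.7]
opening: 0.0095
gripper_force: 30.0
d [-0.013, -0.021, 0.928] r [-0.0, -0.001, 0.0] deg 0
->  [0.6101 0.2875 0.1   ] [-179.9881    0.0221  172.4401]
d [-0.0, -0.0, 0.205] r [-0.0, 0.0, 0.0] deg 0
->  [0.6101 0.2875 0.0795] [-179.9881    0.0221  172.4401]
```

View pics/c12.png

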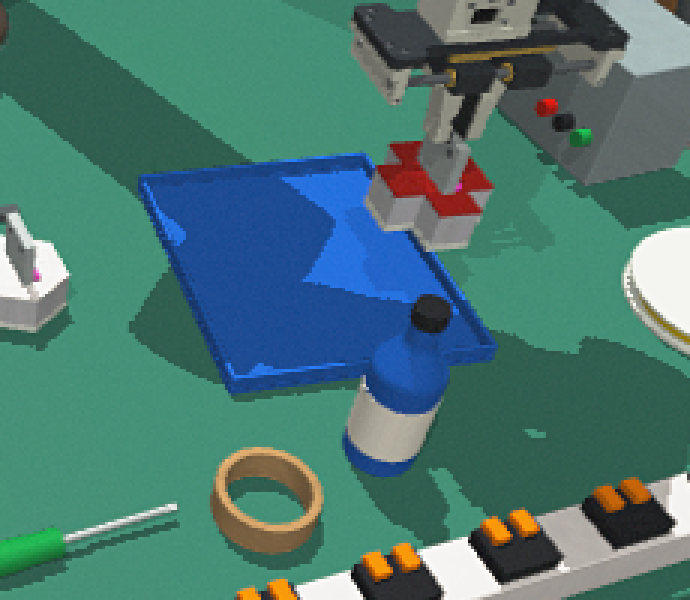

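Red hangs level above the tray at (430,190). A grey box stands at the right, at (590,180) in the crop, so I'll check the clearance before lowering.

```bash
python3 - <<'E'
from beads import *
S=load('s12')
for p in ((590,185),(500,95)): print(ray(S,(270+p[0]/3,90+p[1]/3),0))
E
```

```text
[[0.5082 0.6001 0.    ]]
[[0.3379 0.6098 0.    ]]
```

Box is 0.2 m clear. I'll lower red.

```bash
python3 -m creep '[{"grip":1,"delta_pos":[0,-0.01,0.2],"rotation":[0,0,0]},{"grip":1,"delta_pos":[-0.01,-0.02,0.4],"rotation":[0,0,0]},{"grip":1,"delta_pos":[-0.013,-0.021,0.6],"rotation":[0,0,0]},{"grip":1,"delta_pos":[-0.013,-0.021,0.8],"rotation":[0,0,0]},{"grip":1,"delta_pos":[-0.013,-0.021,0.928],"rotation":[0,0,0]}]' | grep -E 'tool_pos|force'
python3 -m creep '[{"grip":1,"delta_pos":[0,0,0.07],"rotation":[0,0,0]},{"grip":1,"delta_pos":[0,0,0.14],"rotation":[0,0,0]},{"grip":1,"delta_pos":[0,0,0.2],"rotation":[0,0,0]},{"grip":1,"delta_pos":[0,0,0.2],"rotation":[0,0,0]},{"grip":1,"delta_pos":[0,0,0.2],"rotation":[0,0,0]}]' | grep -E 'tool_pos|force'
for i in 1 2; do python3 -m creep '[{"grip":0,"delta_pos":[0,0,0],"rotation":[0,0,0]},{"grip":0,"delta_pos":[0,0,0],"rotation":[0,0,0]},{"grip":0,"delta_pos":[0,0,0],"rotation":[0,0,0]},{"grip":0,"delta_pos":[0,0,0],"rotation":[0,0,0]},{"grip":0,"delta_pos":[0,0,0],"rotation":[0,0,0]}]' | grep -E 'tool_pos|force|opening'; done
python3 -m creep '[{"grip":0,"delta_pos":[0,0,-0.25],"rotation":[0,0,0]},{"grip":0,"delta_pos":[0,0,-0.5],"rotation":[0,0,0]},{"grip":0,"delta_pos":[0,0,-0.8],"rotation":[0,0,0]},{"grip":0,"delta_pos":[0,0,-1],"rotation":[0,0,0]},{"grip":0,"delta_pos":[0,0,-1],"rotation":[0,0,0]}]' | grep -E 'tool_pos|force'
python3 - <<'E'
from beads import *
W=snap('wrist','w13.png');T=snap('top','t13.png')
for n in ((.61,.295),(.51,-.1775),(.492,-.028)): print(n,bead_pose(W,n,.05),bead_pose(T,n,.05))
plan([grasp((.4925,-.0292),.8,.20),grasp((.4925,-.0292),.8,.073)])
E
```

```text
tool_pos: [0.6101, 0.284, 0.099]
force: [0.4, -0.1, -2.4]
gripper_force: 30.0
tool_pos: [0.6112, 0.2853, 0.0813]
force: [-0.7, -0.7, -2.9]
gripper_force: 30.0
tool_pos: [0.6111, 0.2853, 0.0811]
force: [0.1, 0.4, -0.5]
opening: 0.0436
gripper_force: 0.0
tool_pos: [0.6109, 0.2851, 0.0808]
force: [0.6, 0.5, 0.8]
opening: 0.0836
gripper_force: 0.0
tool_pos: [0.6126, 0.2861, 0.1848]
force: [0.3, 0.7, 0.8]
gripper_force: 0.0
(0.61, 0.295) (array([0.5698, 0.3097]), np.float64(-6.843181751606431), np.int32(9)) (array([0.6011, 0.3309]), np.float64(27.215102190208803), np.int32(8))
(0.51, -0.1775) None (array([ 0.5058, -0.1777]), np.float64(6.173613344642611), np.int32(73))
(0.492, -0.028) None (array([ 0.4922, -0.0278]), np.float64(1.507095889885598), np.int32(52))
d [0.186, -0.838, -0.048] r [0.0, 0.0, -0.023] deg 2
d [0.216, -0.831, -0.048] r [0.0, 0.0, -0.024] deg 2
d [0.247, -0.823, -0.047] r [0.0, 0.0, -0.023] deg 2
d [0.277, -0.813, -0.048] r [0.0, 0.0, -0.024] deg 2
->  [ 0.4926 -0.0372  0.2   ] [ 179.9653    0.0139 -179.1826]
d [0.0, -0.0, 0.635] r [0.0, 0.0, 0.0] deg 0
d [0.0, -0.001, 0.635] r [0.0, 0.0, 0.0] deg 0
->  [ 0.4926 -0.0372  0.073 ] [ 179.9653    0.0139 -179.1826]
```

```bash
python3 -m creep '[{"grip":0,"delta_pos":[0.06,-0.28,-0.02],"rotation":[0,0,-0.008]},{"grip":0,"delta_pos":[0.12,-0.56,-0.03],"rotation":[0,0,-0.015]},{"grip":0,"delta_pos":[0.186,-0.838,-0.048],"rotation":[0,0,-0.023]}]' | grep tool_pos
python3 -m creep '[{"grip":0,"delta_pos":[0.07,-0.28,-0.02],"rotation":[0,0,-0.008]},{"grip":0,"delta_pos":[0.14,-0.55,-0.03],"rotation":[0,0,-0.015]},{"grip":0,"delta_pos":[0.216,-0.831,-0.048],"rotation":[0,0,-0.024]}]' | grep tool_pos
python3 -m creep '[{"grip":0,"delta_pos":[0.08,-0.28,-0.02],"rotation":[0,0,-0.008]},{"grip":0,"delta_pos":[0.16,-0.55,-0.03],"rotation":[0,0,-0.015]},{"grip":0,"delta_pos":[0.247,-0.823,-0.048],"rotation":[0,0,-0.024]}]' | grep tool_pos
python3 -m creep '[{"grip":0,"delta_pos":[0.09,-0.27,-0.02],"rotation":[0,0,-0.008]},{"grip":0,"delta_pos":[0.18,-0.54,-0.03],"rotation":[0,0,-0.015]},{"grip":0,"delta_pos":[0.277,-0.813,-0.048],"rotation":[0,0,-0.024]},{"grip":0,"delta_pos":[0.277,-0.813,-0.048],"rotation":[0,0,-0.024]},{"grip":0,"delta_pos":[0.277,-0.813,-0.048],"rotation":[0,0,-0.024]}]' | grep tool_pos
python3 - <<'E'
from beads import *
W=snap('wrist','w14.png');T=snap('top','t14.png')
for n in ((.61,.295),(.51,-.1775),(.492,-.028)): print(n,bead_pose(W,n,.05),bead_pose(T,n,.05))
plan([grasp((.4925,-.0292),.8,.13),grasp((.4925,-.0292),.8,.073)])
E
```

```text
tool_pos: [0.5802, 0.2034, 0.1839]
tool_pos: [0.5506, 0.1227, 0.1891]
tool_pos: [0.521, 0.0421, 0.1941]
tool_pos: [0.4923, -0.0379, 0.1994]
(0.61, 0.295) None (array([0.6579, 0.2834]), np.float64(-86.2784019602149), np.int32(22))
(0.51, -0.1775) (array([ 0.5048, -0.1785]), np.float64(4.744813508120286), np.int32(398)) (array([ 0.5058, -0.1777]), np.float64(6.173613344642611), np.int32(73))
(0.492, -0.028) (array([ 0.4913, -0.0293]), np.float64(1.2647852612768715), np.int32(390)) None
d [0.001, -0.001, 0.696] r [-0.0, -0.001, 0.001] deg 0
->  [ 0.4926 -0.0372  0.13  ] [-179.9812    0.028  -179.1799]
d [0.001, 0.0, 0.57] r [-0.0, 0.0, 0.0] deg 0
->  [ 0.4926 -0.0372  0.073 ] [-179.9812    0.028  -179.1799]
```

```bash
python3 -m creep '[{"grip":0,"delta_pos":[0,0,0.23],"rotation":[0,0,0]},{"grip":0,"delta_pos":[0,0,0.46],"rotation":[0,0,0]},{"grip":0,"delta_pos":[0,0,0.696],"rotation":[0,0,0]}]' | grep tool_pos
python3 -m creep '[{"grip":0,"delta_pos":[0,0,0.2],"rotation":[0,0,0]},{"grip":0,"delta_pos":[0,0,0.4],"rotation":[0,0,0]},{"grip":0,"delta_pos":[0,0,0.57],"rotation":[0,0,0]},{"grip":0,"delta_pos":[0,0,0.57],"rotation":[0,0,0]}]' | grep -E 'tool_pos|force'
for i in 1 2 3; do python3 -m creep '[{"grip":1,"delta_pos":[0,0,0],"rotation":[0,0,0]},{"grip":1,"delta_pos":[0,0,0],"rotation":[0,0,0]},{"grip":1,"delta_pos":[0,0,0],"rotation":[0,0,0]},{"grip":1,"delta_pos":[0,0,0],"rotation":[0,0,0]},{"grip":1,"delta_pos":[0,0,0],"rotation":[0,0,0]}]' | grep -E 'tool_pos|force|opening'; done
python3 - <<'E'
from beads import *
o=ctrl.get_obs();R=Ro.from_euler('xyz',o['orientation'],degrees=True)
t=[.460,.1905];Q=down(-187.6)
plan([(o['tool_pos']+[0,0,.10],R),(np.r_[t,.175],Q),(np.r_[t,.10],Q),(np.r_[t,.0795],Q)])
E
```

```text
tool_pos: [0.4931, -0.0365, 0.1295]
tool_pos: [0.4913, -0.037, 0.0711]
force: [0.2, 0.1, 1.3]
gripper_force: 0.0
tool_pos: [0.4931, -0.0373, 0.074]
force: [0.1, -0.3, 0.2]
opening: 0.0531
gripper_force: 0.0
tool_pos: [0.4928, -0.0374, 0.0735]
force: [-0.3, -1.6, 2.3]
opening: 0.0135
gripper_force: 0.7
tool_pos: [0.4927, -0.0374, 0.0735]
force: [-0.3, -1.1, -1.1]
opening: 0.009
gripper_force: 30.0
d [0.0, -0.0, -1.0] r [0.0, 0.0, 0.0] deg 0
->  [ 0.4928 -0.0374  0.1735] [-179.9894   -0.0227 -179.0894]
d [0.097, 0.761, -0.005] r [-0.0, -0.0, 0.032] deg 3
d [0.135, 0.755, -0.005] r [-0.0, -0.0, 0.031] deg 3
d [0.172, 0.748, -0.006] r [-0.0, -0.0, 0.032] deg 3
->  [0.46   0.1905 0.175 ] [-179.9861   -0.0209  172.3606]
d [0.0, 0.001, 0.75] r [-0.0, -0.0, -0.0] deg 0
->  [0.46   0.1905 0.1   ] [-179.9861   -0.0209  172.3606]
d [-0.0, -0.0, 0.205] r [-0.0, -0.0, -0.0] deg 0
->  [0.46   0.1905 0.0795] [-179.9861   -0.0209  172.3606]
```

```bash
python3 -m creep '[{"grip":1,"delta_pos":[0,0,-0.2],"rotation":[0,0,0]},{"grip":1,"delta_pos":[0,0,-0.4],"rotation":[0,0,0]},{"grip":1,"delta_pos":[0,0,-0.6],"rotation":[0,0,0]},{"grip":1,"delta_pos":[0,0,-0.8],"rotation":[0,0,0]},{"grip":1,"delta_pos":[0,0,-1],"rotation":[0,0,0]}]' | grep -E 'tool_pos|force'
python3 -m creep '[{"grip":1,"delta_pos":[0.02,0.19,0],"rotation":[0,0,0.008]},{"grip":1,"delta_pos":[0.05,0.38,0],"rotation":[0,0,0.016]},{"grip":1,"delta_pos":[0.07,0.57,0],"rotation":[0,0,0.024]},{"grip":1,"delta_pos":[0.097,0.761,0],"rotation":[0,0,0.032]}]' | grep -E 'tool_pos'
python3 -m creep '[{"grip":1,"delta_pos":[0.03,0.19,0],"rotation":[0,0,0.008]},{"grip":1,"delta_pos":[0.07,0.38,0],"rotation":[0,0,0.016]},{"grip":1,"delta_pos":[0.1,0.57,0],"rotation":[0,0,0.024]},{"grip":1,"delta_pos":[0.135,0.755,0],"rotation":[0,0,0.031]}]' | grep -E 'tool_pos'
python3 -m creep '[{"grip":1,"delta_pos":[0.04,0.19,0],"rotation":[0,0,0.008]},{"grip":1,"delta_pos":[0.09,0.37,0],"rotation":[0,0,0.016]},{"grip":1,"delta_pos":[0.13,0.56,0],"rotation":[0,0,0.024]},{"grip":1,"delta_pos":[0.172,0.748,0],"rotation":[0,0,0.032]},{"grip":1,"delta_pos":[0.172,0.748,0],"rotation":[0,0,0.032]}]' | grep -E 'tool_pos|orient'
python3 -m creep '[{"grip":1,"delta_pos":[0,0,0.18],"rotation":[0,0,0]},{"grip":1,"delta_pos":[0,0,0.36],"rotation":[0,0,0]},{"grip":1,"delta_pos":[0,0,0.55],"rotation":[0,0,0]},{"grip":1,"delta_pos":[0,0,0.72],"rotation":[0,0,0]},{"grip":1,"delta_pos":[0,0,0.72],"rotation":[0,0,0]}]' | grep -E 'tool_pos|force'
python3 -m creep '[{"grip":1,"delta_pos":[0,0,0],"rotation":[0,0,0]},{"grip":1,"delta_pos":[0,0,0],"rotation":[0,0,0]}]' | grep -E 'tool_pos|force'
```

```text
tool_pos: [0.4925, -0.0373, 0.1741]
force: [0.2, -0.8, -1.7]
gripper_force: 30.0
tool_pos: [0.4816, 0.0393, 0.1734]
tool_pos: [0.4706, 0.1153, 0.1733]
tool_pos: [0.4599, 0.1922, 0.1733]
orientation: [180.0, -0.0, 172.4]
tool_pos: [0.4585, 0.1889, 0.0993]
force: [-0.4, 0.1, -2.3]
gripper_force: 30.0
tool_pos: [0.4606, 0.1907, 0.1025]
force: [0.6, 0.2, -1.4]
gripper_force: 30.0
```

Lower by 23 mm, release, retreat and move over to yellow.

```bash
python3 -m creep '[{"grip":1,"delta_pos":[0,0,0.07],"rotation":[0,0,0]},{"grip":1,"delta_pos":[0,0,0.14],"rotation":[0,0,0]},{"grip":1,"delta_pos":[0,0,0.21],"rotation":[0,0,0]},{"grip":1,"delta_pos":[0,0,0.22],"rotation":[0,0,0]},{"grip":1,"delta_pos":[0,0,0.22],"rotation":[0,0,0]}]' | grep -E 'tool_pos|force'
for i in 1 2; do python3 -m creep '[{"grip":0,"delta_pos":[0,0,0],"rotation":[0,0,0]},{"grip":0,"delta_pos":[0,0,0],"rotation":[0,0,0]},{"grip":0,"delta_pos":[0,0,0],"rotation":[0,0,0]},{"grip":0,"delta_pos":[0,0,0],"rotation":[0,0,0]},{"grip":0,"delta_pos":[0,0,0],"rotation":[0,0,0]}]' | grep -E 'tool_pos|force|opening'; done
python3 -m creep '[{"grip":0,"delta_pos":[0,0,-0.25],"rotation":[0,0,0]},{"grip":0,"delta_pos":[0,0,-0.5],"rotation":[0,0,0]},{"grip":0,"delta_pos":[0,0,-0.8],"rotation":[0,0,0]},{"grip":0,"delta_pos":[0,0,-1],"rotation":[0,0,0]},{"grip":0,"delta_pos":[0,0,-1],"rotation":[0,0,0]}]' | grep -E 'tool_pos|force'
python3 - <<'E'
from beads import *
T=snap('top','t15.png')
print(bead_pose(T,(.506,-.1775),.08))
plan([grasp((.505,-.178),5.,.20)])
E
```

```text
tool_pos: [0.4599, 0.1903, 0.0791]
force: [-1.1, -0.7, -2.1]
gripper_force: 30.0
tool_pos: [0.4602, 0.1905, 0.0797]
force: [0.4, -0.8, -0.6]
opening: 0.0438
gripper_force: 0.0
tool_pos: [0.4601, 0.1904, 0.0795]
force: [-0.6, -0.6, -0.1]
opening: 0.0837
gripper_force: 0.0
tool_pos: [0.4616, 0.1915, 0.1826]
force: [0.1, 1.4, 0.1]
gripper_force: 0.0
(array([ 0.5058, -0.1777]), np.float64(6.173613344642611), np.int32(73))
d [-0.237, -0.919, -0.049] r [0.0, 0.0, -0.035] deg 3
d [-0.186, -0.931, -0.05] r [0.0, 0.0, -0.035] deg 3
d [-0.134, -0.939, -0.049] r [0.001, 0.001, -0.035] deg 3
d [-0.083, -0.946, -0.049] r [0.0, 0.0, -0.035] deg 3
->  [ 0.5057 -0.186   0.2   ] [ 179.9798    0.0313 -175.0325]
```

```bash
python3 -m creep '[{"grip":0,"delta_pos":[-0.08,-0.31,-0.02],"rotation":[0,0,-0.012]},{"grip":0,"delta_pos":[-0.16,-0.61,-0.03],"rotation":[0,0,-0.024]},{"grip":0,"delta_pos":[-0.237,-0.919,-0.049],"rotation":[0,0,-0.035]}]' | grep tool_pos
python3 -m creep '[{"grip":0,"delta_pos":[-0.06,-0.31,-0.02],"rotation":[0,0,-0.012]},{"grip":0,"delta_pos":[-0.12,-0.62,-0.03],"rotation":[0,0,-0.024]},{"grip":0,"delta_pos":[-0.186,-0.931,-0.049],"rotation":[0,0,-0.035]}]' | grep tool_pos
python3 -m creep '[{"grip":0,"delta_pos":[-0.04,-0.31,-0.02],"rotation":[0,0,-0.012]},{"grip":0,"delta_pos":[-0.09,-0.62,-0.03],"rotation":[0,0,-0.024]},{"grip":0,"delta_pos":[-0.134,-0.939,-0.049],"rotation":[0,0,-0.035]}]' | grep tool_pos
python3 -m creep '[{"grip":0,"delta_pos":[-0.03,-0.31,-0.02],"rotation":[0,0,-0.012]},{"grip":0,"delta_pos":[-0.05,-0.62,-0.03],"rotation":[0,0,-0.024]},{"grip":0,"delta_pos":[-0.083,-0.946,-0.049],"rotation":[0,0,-0.035]},{"grip":0,"delta_pos":[-0.083,-0.946,-0.049],"rotation":[0,0,-0.035]},{"grip":0,"delta_pos":[-0.083,-0.946,-0.049],"rotation":[0,0,-0.035]}]' | grep tool_pos
python3 - <<'E'
from beads import *
W=snap('wrist','w16.png');T=snap('top','t16.png')
print(bead_pose(W,(.506,-.1775),.06),bead_pose(T,(.506,-.1775),.06))
b=(.505,-.178)
plan([grasp(b,5,.13),grasp(b,5,.073)])
Q=down(-187.6);t=[.595,.1726]
print('carry')
plan([(np.r_[t,.193],Q),(np.r_[t,.10],Q)],start=grasp(b,5,.193))
E
```

```text
tool_pos: [0.4707, 0.0951, 0.1833]
tool_pos: [0.4819, 0.0006, 0.1883]
tool_pos: [0.4932, -0.0935, 0.1932]
tool_pos: [0.5044, -0.187, 0.1978]
(array([ 0.5048, -0.1773]), np.float64(5.411244736531412), np.int32(324)) (array([ 0.4874, -0.1793]), np.float64(79.88764826720056), np.int32(8))
d [-0.012, -0.001, 0.684] r [0.0, -0.001, -0.0] deg 0
->  [ 0.5057 -0.186   0.13  ] [ 179.9857    0.0069 -175.0444]
d [0.001, 0.0, 0.57] r [0.0, 0.0, -0.0] deg 0
->  [ 0.5057 -0.186   0.073 ] [ 179.9857    0.0069 -175.0444]
carry
d [-0.301, 0.874, 0.0] r [0.0, -0.0, 0.035] deg 3
d [-0.252, 0.889, 0.0] r [-0.0, -0.0, 0.035] deg 3
d [-0.203, 0.901, 0.0] r [-0.0, -0.0, 0.035] deg 3
d [-0.153, 0.911, 0.0] r [-0.0, -0.0, 0.035] deg 3
->  [0.595  0.1726 0.193 ] [-180.     0.   172.4]
d [0.0, -0.0, 0.93] r [-0.0, -0.0, -0.0] deg 0
->  [0.595  0.1726 0.1   ] [-180.     0.   172.4]
```

```bash
python3 -m creep '[{"grip":0,"delta_pos":[0,0,0.23],"rotation":[0,0,0]},{"grip":0,"delta_pos":[-0.01,0,0.46],"rotation":[0,0,0]},{"grip":0,"delta_pos":[-0.01,0,0.684],"rotation":[0,0,0]}]' | grep tool_pos
python3 -m creep '[{"grip":0,"delta_pos":[0,0,0.2],"rotation":[0,0,0]},{"grip":0,"delta_pos":[0,0,0.4],"rotation":[0,0,0]},{"grip":0,"delta_pos":[0,0,0.57],"rotation":[0,0,0]},{"grip":0,"delta_pos":[0,0,0.57],"rotation":[0,0,0]}]' | grep -E 'tool_pos|force'
for i in 1 2 3; do python3 -m creep '[{"grip":1,"delta_pos":[0,0,0],"rotation":[0,0,0]},{"grip":1,"delta_pos":[0,0,0],"rotation":[0,0,0]},{"grip":1,"delta_pos":[0,0,0],"rotation":[0,0,0]},{"grip":1,"delta_pos":[0,0,0],"rotation":[0,0,0]},{"grip":1,"delta_pos":[0,0,0],"rotation":[0,0,0]}]' | grep -E 'tool_pos|force|opening'; done
for i in 1 2; do python3 -m creep '[{"grip":1,"delta_pos":[0,0,-0.15],"rotation":[0,0,0]},{"grip":1,"delta_pos":[0,0,-0.3],"rotation":[0,0,0]},{"grip":1,"delta_pos":[0,0,-0.45],"rotation":[0,0,0]},{"grip":1,"delta_pos":[0,0,-0.6],"rotation":[0,0,0]}]' | grep -E 'tool_pos|force'; done
python3 -m creep '[{"grip":1,"delta_pos":[-0.07,0.22,0],"rotation":[0,0,0.009]},{"grip":1,"delta_pos":[-0.15,0.44,0],"rotation":[0,0,0.018]},{"grip":1,"delta_pos":[-0.22,0.66,0],"rotation":[0,0,0.027]},{"grip":1,"delta_pos":[-0.301,0.874,0],"rotation":[0,0,0.035]}]' | grep -E 'tool_pos'
python3 -m creep '[{"grip":1,"delta_pos":[-0.06,0.22,0],"rotation":[0,0,0.009]},{"grip":1,"delta_pos":[-0.12,0.44,0],"rotation":[0,0,0.018]},{"grip":1,"delta_pos":[-0.19,0.66,0],"rotation":[0,0,0.027]},{"grip":1,"delta_pos":[-0.252,0.889,0],"rotation":[0,0,0.035]}]' | grep -E 'tool_pos'
python3 -m creep '[{"grip":1,"delta_pos":[-0.05,0.22,0],"rotation":[0,0,0.009]},{"grip":1,"delta_pos":[-0.1,0.45,0],"rotation":[0,0,0.018]},{"grip":1,"delta_pos":[-0.15,0.67,0],"rotation":[0,0,0.027]},{"grip":1,"delta_pos":[-0.203,0.901,0],"rotation":[0,0,0.035]}]' | grep -E 'tool_pos'
python3 -m creep '[{"grip":1,"delta_pos":[-0.04,0.23,0],"rotation":[0,0,0.009]},{"grip":1,"delta_pos":[-0.08,0.46,0],"rotation":[0,0,0.018]},{"grip":1,"delta_pos":[-0.11,0.68,0],"rotation":[0,0,0.027]},{"grip":1,"delta_pos":[-0.153,0.911,0],"rotation":[0,0,0.035]},{"grip":1,"delta_pos":[-0.153,0.911,0],"rotation":[0,0,0.035]}]' | grep -E 'tool_pos|orient|opening'
python3 - <<'E'
from beads import *
Q=down(-187.6);t=[.595,.1726]
plan([(np.r_[t,.10],Q),(np.r_[t,.0795],Q)])
E
```

```text
tool_pos: [0.5061, -0.1853, 0.1301]
tool_pos: [0.5043, -0.1853, 0.0716]
force: [0.2, -0.3, 0.5]
gripper_force: 0.0
tool_pos: [0.5063, -0.1865, 0.0743]
force: [-0.7, 0.4, 0.4]
opening: 0.0529
gripper_force: 0.0
tool_pos: [0.506, -0.1865, 0.0737]
force: [1.1, 0.0, 0.1]
opening: 0.0133
gripper_force: 0.0
tool_pos: [0.506, -0.1865, 0.0737]
force: [0.7, -1.0, -1.3]
opening: 0.0087
gripper_force: 30.0
tool_pos: [0.5057, -0.1862, 0.134]
force: [1.0, -0.3, -3.0]
gripper_force: 30.0
tool_pos: [0.5057, -0.1862, 0.194]
force: [0.5, -0.2, -2.5]
gripper_force: 30.0
tool_pos: [0.5281, -0.0958, 0.1934]
tool_pos: [0.5506, -0.0061, 0.1933]
tool_pos: [0.5729, 0.0834, 0.1932]
tool_pos: [0.5959, 0.1746, 0.1928]
orientation: [-180.0, -0.0, 172.4]
opening: 0.009
d [0.006, -0.021, 0.928] r [-0.0, -0.001, 0.001] deg 0
->  [0.595  0.1726 0.1   ] [-179.9928    0.0409  172.3559]
d [0.0, 0.0, 0.205] r [-0.0, 0.0, -0.0] deg 0
->  [0.595  0.1726 0.0795] [-179.9928    0.0409  172.3559]
```

```bash
python3 -m creep '[{"grip":1,"delta_pos":[0,-0.01,0.2],"rotation":[0,0,0]},{"grip":1,"delta_pos":[0,-0.01,0.4],"rotation":[0,0,0]},{"grip":1,"delta_pos":[0,-0.01,0.6],"rotation":[0,0,0]},{"grip":1,"delta_pos":[0,-0.01,0.8],"rotation":[0,0,0]},{"grip":1,"delta_pos":[0,-0.01,0.9],"rotation":[0,0,0]}]' | grep -E 'tool_pos|force'
python3 -m creep '[{"grip":1,"delta_pos":[0,0,0.08],"rotation":[0,0,0]},{"grip":1,"delta_pos":[0,0,0.15],"rotation":[0,0,0]},{"grip":1,"delta_pos":[0,0,0.22],"rotation":[0,0,0]},{"grip":1,"delta_pos":[0,0,0.22],"rotation":[0,0,0]},{"grip":1,"delta_pos":[0,0,0.22],"rotation":[0,0,0]}]' | grep -E 'tool_pos|force'
for i in 1 2; do python3 -m creep '[{"grip":0,"delta_pos":[0,0,0],"rotation":[0,0,0]},{"grip":0,"delta_pos":[0,0,0],"rotation":[0,0,0]},{"grip":0,"delta_pos":[0,0,0],"rotation":[0,0,0]},{"grip":0,"delta_pos":[0,0,0],"rotation":[0,0,0]},{"grip":0,"delta_pos":[0,0,0],"rotation":[0,0,0]}]' | grep -E 'tool_pos|force|opening'; done
for i in 1 2; do python3 -m creep '[{"grip":0,"delta_pos":[0,0,-0.25],"rotation":[0,0,0]},{"grip":0,"delta_pos":[0,0,-0.5],"rotation":[0,0,0]},{"grip":0,"delta_pos":[0,0,-0.8],"rotation":[0,0,0]},{"grip":0,"delta_pos":[0,0,-1],"rotation":[0,0,0]},{"grip":0,"delta_pos":[0,0,-1],"rotation":[0,0,0]}]' | grep -E 'tool_pos|force'; done
for i in 1 2 3; do python3 -m creep '[{"grip":0,"delta_pos":[0.3,-0.3,0],"rotation":[0,0,0]},{"grip":0,"delta_pos":[0.5,-0.6,0],"rotation":[0,0,0]},{"grip":0,"delta_pos":[0.6,-0.9,0],"rotation":[0,0,0]},{"grip":0,"delta_pos":[0.6,-0.9,0],"rotation":[0,0,0]}]' | grep -E 'tool_pos'; done
python3 - <<'E'
from beads import *
T=snap('top','t17.png');S=snap('scene','s17.png')
cv2.imwrite('pics/c17.png',cv2.resize(S['color'],(800,600)))
E
```

```text
tool_pos: [0.5941, 0.1702, 0.1015]
force: [-0.2, -0.7, -3.6]
gripper_force: 30.0
tool_pos: [0.5957, 0.1712, 0.082]
force: [-0.7, 0.2, -1.8]
gripper_force: 30.0
tool_pos: [0.5956, 0.1712, 0.0819]
force: [0.2, -1.0, -1.0]
opening: 0.0436
gripper_force: 0.0
tool_pos: [0.5955, 0.1711, 0.0816]
force: [0.4, 0.5, -0.4]
opening: 0.0831
gripper_force: 0.0
tool_pos: [0.5972, 0.1719, 0.1853]
force: [0.7, 0.7, -0.1]
gripper_force: 0.0
tool_pos: [0.5968, 0.1715, 0.2846]
force: [0.2, -0.4, 0.0]
gripper_force: 0.0
tool_pos: [0.5219, 0.0875, 0.2814]
tool_pos: [0.4508, 0.0067, 0.2813]
tool_pos: [0.3798, -0.0741, 0.2814]
```

View pics/c17.png

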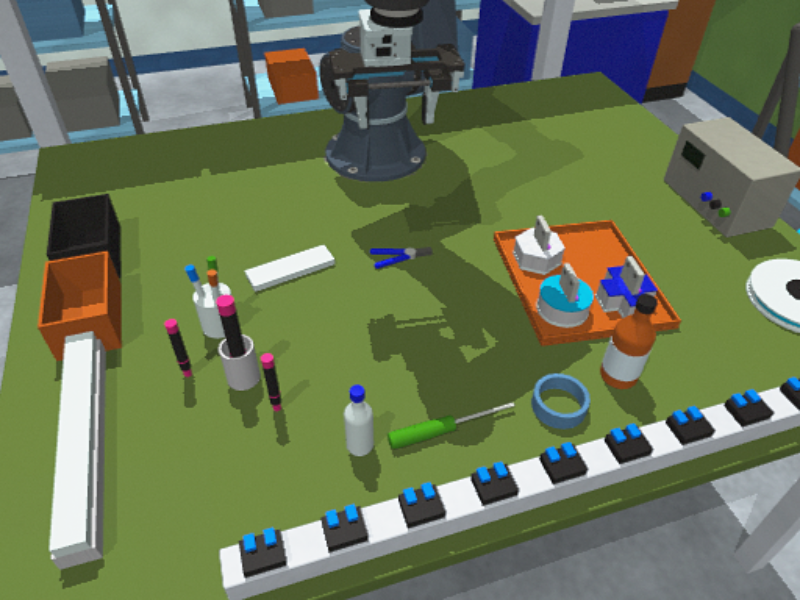

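The picture has red and blue swapped because I saved it without converting the channels. The three signs lie flat in the tray at (540,248), (567,300) and (628,288). The pen stands in its cup at (232,340), the bystanders have not moved, and the arm is clear. Handing in.

```bash
python3 -m creep '[{"grip":0,"delta_pos":[0,0,0],"rotation":[0,0,0]},{"grip":0,"delta_pos":[0,0,0],"rotation":[0,0,0]},{"grip":0,"delta_pos":[0,0,0],"rotation":[0,0,0]}]' | grep clock; python3 -c "
from plant import ctrl
print(ctrl.close_job())"
```

```text
clock: 59.0
the job is handed in; nothing more can be done
None
```

I cured the red, yellow and white beads in order (no blue sign was there), stood the pen back in its cup and laid all three signs flat in the tray; the job is handed in at 59 s on the robot's clock, with no verdict returned.

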